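# Stock the tea-tin slide and hang its sign

## Task

Draw the red bolt of the tea-tin station, slide its tray fully out, and stack all the tea tins there are flat and squarely in one column on the grey square of the drawn-out tray, in any order (lid up or down is the same). Then slide the tray fully home behind the panel with the column still standing, and push the bolt fully back in to lock it. Hang the green sign on the brass screw of the panel: pass the round part of its keyhole over the screw head, then draw the sign down until the screw sits at the top end of the slot and the sign hangs straight; leave the honey jar standing where it is.

Things in the scene. Friction and masses are not known exactly. Their poses are not given: they have to be found in the camera images.
- station: Fixed wooden station. Origin at worktop height under the column's home place; its -x side faces the robot. Base board 12 mm thick, y = -315 to +65 mm, x = -45 to +45, wider under the panel (to x = -65) and under the bolt (to x = -114 at y = -184 to -134). Upright panel in front of the home place: y = -60 to +60, x = -55 (front face) to -43, top edge at z = 180 mm. Turned about z only.
- screw (a point): Brass screw standing out of the panel's front face along station -x, axis at z = 165 mm. This point: on the axis, mid-shank, 8 mm in front of the panel face. Shank 7 mm in diameter, 16 mm free between panel and head; head 18 mm in diameter, 5 mm thick (its front 21 mm from the panel). Axes as the station's: x into the panel, z up.
- tray (a joint): Slide of the white tray (80 mm wide, 195 mm long, top at z = 22 mm): 0 m fully home behind the panel, 0.16 m fully out to station -y. About 2 N of friction, no spring. Physically held home by the bolt (about 3 mm of play); cannot be forced.
- tray_spot (a point): Centre of the 66 mm grey square on the tray's top face, z = 22 mm; moves with the tray. Axes as the station's.
- tray_handle (a point): Dark wooden block on the tray's right end, 20 x 20 mm and 40 mm high (z = 22 to 62 mm); this point is on its axis at z = 45 mm. It moves with the tray, 120 mm to station -y of tray_spot. To be gripped from above.
- bolt (a joint): Slide of the red-knobbed bolt: 0 m fully in (locks the tray), 0.03 m fully drawn towards the robot (station -x). It frees the tray from about 0.022 m on, and can go in only when the tray is within about 4 mm of home. About 1.5 N of friction, no spring.
- bolt_knob (a point): Red upright knob of the bolt, 14 x 14 mm, from z = 18 to 64 mm; this point is on its axis at z = 48 mm and moves with the bolt. To be gripped from above.
- sign_grip (a point): Green sign, 0.13 to 0.21 kg, standing free in the stand at first. This point: middle of the wooden grip batten on its top (60 mm along y, 14 mm thick along x, 38 mm high, top 17 mm above this point), 135 mm above the lower edge. Below it a plate 96 mm wide, 8 mm thick, 114 mm high. x through the thickness, y along the width, z up. Front and back alike.
- sign_hole (a point): Centre of the octagonal (nearly round) entry hole of the sign's keyhole, 28 mm across, right through the plate, 81 mm below sign_grip, in the plate's mid-plane. Above it the hole narrows, at 45 degrees, to a slot 11 mm wide that runs straight up.
- sign_seat (a point): Point on the sign, 42.5 mm below sign_grip (38.5 mm above sign_hole), where the axis of the screw lies when the 7 mm shank is at the top end of the slot. In the plate's mid-plane.
- sign_stand: Fixed dark wooden stand, 120 mm wide, 70 mm deep, 38 mm high, with a slot 10 mm wide and 30 mm deep along its y in which the sign stands, lower edge 8 mm above the worktop. Lift the sign straight up at least 35 mm to clear it. Origin at worktop height under its middle.
- tin_green_mid (a point): Green tea tin: a closed square box 62 x 62 mm and 32 mm high with a silvery lid and non-slip rubber edges, 0.08 to 0.17 kg; this point is its centre, 16 mm above its underside; z up, x and y along its sides. It starts lid up on the worktop and may be absent (None).
- tin_red_mid (a point): Red tea tin: a closed square box 62 x 62 mm and 32 mm high with a silvery lid and non-slip rubber edges, 0.08 to 0.17 kg; this point is its centre, 16 mm above its underside; z up, x and y along its sides. It starts lid up on the worktop and may be absent (None).
- tin_blue_mid (a point): Blue tea tin: a closed square box 62 x 62 mm and 32 mm high with a silvery lid and non-slip rubber edges, 0.08 to 0.17 kg; this point is its centre, 16 mm above its underside; z up, x and y along its sides. It starts lid up on the worktop and may be absent (None).
- tin_yellow_mid (a point): Yellow tea tin: a closed square box 62 x 62 mm and 32 mm high with a silvery lid and non-slip rubber edges, 0.08 to 0.17 kg; this point is its centre, 16 mm above its underside; z up, x and y along its sides. It starts lid up on the worktop and may be absent (None).
- honey_jar: Bystander: glass honey jar with a white lid, 58 x 62 mm, 99 mm high, origin at the centre of its underside.

How it is judged:
On the way, in this order (a step that is already met when the one before it is completed fails the run):
1. the bolt is drawn clear of the tray (value of joint bolt above 0.022 m), for 0.1 s.
2. the tray is slid out (value of joint tray above 0.15 m), for 0.2 s.
3. all tins lie flat and square in one column on the grey square of the drawn-out tray (value of joint tray above 0.14 m and horizontal distance between each of tin_green_mid, tin_red_mid, tin_blue_mid, tin_yellow_mid and tray_spot below 0.01 m and (angle between tin_green_mid's own z axis and vertical below 0.1 rad or angle between tin_green_mid's own z axis and vertical above 3.04 rad) and (angle between the x axis of tin_green_mid and the x axis of tray_spot, either way round below 0.17 rad or angle between the x axis of tin_green_mid and the y axis of tray_spot, either way round below 0.17 rad) and (angle between tin_red_mid's own z axis and vertical below 0.1 rad or angle between tin_red_mid's own z axis and vertical above 3.04 rad) and (angle between the x axis of tin_red_mid and the x axis of tray_spot, either way round below 0.17 rad or angle between the x axis of tin_red_mid and the y axis of tray_spot, either way round below 0.17 rad) and (angle between tin_blue_mid's own z axis and vertical below 0.1 rad or angle between tin_blue_mid's own z axis and vertical above 3.04 rad) and (angle between the x axis of tin_blue_mid and the x axis of tray_spot, either way round below 0.17 rad or angle between the x axis of tin_blue_mid and the y axis of tray_spot, either way round below 0.17 rad) and (angle between tin_yellow_mid's own z axis and vertical below 0.1 rad or angle between tin_yellow_mid's own z axis and vertical above 3.04 rad) and (angle between the x axis of tin_yellow_mid and the x axis of tray_spot, either way round below 0.17 rad or angle between the x axis of tin_yellow_mid and the y axis of tray_spot, either way round below 0.17 rad)), for 0.4 s.
4. the tray is slid home with the column on it (value of joint tray below 0.006 m and horizontal distance between each of tin_green_mid, tin_red_mid, tin_blue_mid, tin_yellow_mid and tray_spot below 0.014 m and (angle between tin_green_mid's own z axis and vertical below 0.1 rad or angle between tin_green_mid's own z axis and vertical above 3.04 rad) and (angle between the x axis of tin_green_mid and the x axis of tray_spot, either way round below 0.22 rad or angle between the x axis of tin_green_mid and the y axis of tray_spot, either way round below 0.22 rad) and (angle between tin_red_mid's own z axis and vertical below 0.1 rad or angle between tin_red_mid's own z axis and vertical above 3.04 rad) and (angle between the x axis of tin_red_mid and the x axis of tray_spot, either way round below 0.22 rad or angle between the x axis of tin_red_mid and the y axis of tray_spot, either way round below 0.22 rad) and (angle between tin_blue_mid's own z axis and vertical below 0.1 rad or angle between tin_blue_mid's own z axis and vertical above 3.04 rad) and (angle between the x axis of tin_blue_mid and the x axis of tray_spot, either way round below 0.22 rad or angle between the x axis of tin_blue_mid and the y axis of tray_spot, either way round below 0.22 rad) and (angle between tin_yellow_mid's own z axis and vertical below 0.1 rad or angle between tin_yellow_mid's own z axis and vertical above 3.04 rad) and (angle between the x axis of tin_yellow_mid and the x axis of tray_spot, either way round below 0.22 rad or angle between the x axis of tin_yellow_mid and the y axis of tray_spot, either way round below 0.22 rad)), for 0.3 s.
5. the bolt is pushed back in (value of joint bolt below 0.005 m and value of joint tray below 0.006 m), for 0.2 s.
At the end, for the whole second after the job is handed in: Tray home (6 mm), bolt in (5 mm); every tin present flat in one column centred on the grey square (14 mm; 10 mm when stacked) and square to the tray (0.22 rad; 0.17 when stacked); sign hanging on the screw, shank at the top of the slot (5 mm), straight within 0.14 rad (all of step 5 and horizontal distance between each of tin_green_mid, tin_red_mid, tin_blue_mid, tin_yellow_mid and tray_spot below 0.014 m and (angle between tin_green_mid's own z axis and vertical below 0.1 rad or angle between tin_green_mid's own z axis and vertical above 3.04 rad) and (angle between the x axis of tin_green_mid and the x axis of tray_spot, either way round below 0.22 rad or angle between the x axis of tin_green_mid and the y axis of tray_spot, either way round below 0.22 rad) and (angle between tin_red_mid's own z axis and vertical below 0.1 rad or angle between tin_red_mid's own z axis and vertical above 3.04 rad) and (angle between the x axis of tin_red_mid and the x axis of tray_spot, either way round below 0.22 rad or angle between the x axis of tin_red_mid and the y axis of tray_spot, either way round below 0.22 rad) and (angle between tin_blue_mid's own z axis and vertical below 0.1 rad or angle between tin_blue_mid's own z axis and vertical above 3.04 rad) and (angle between the x axis of tin_blue_mid and the x axis of tray_spot, either way round below 0.22 rad or angle between the x axis of tin_blue_mid and the y axis of tray_spot, either way round below 0.22 rad) and (angle between tin_yellow_mid's own z axis and vertical below 0.1 rad or angle between tin_yellow_mid's own z axis and vertical above 3.04 rad) and (angle between the x axis of tin_yellow_mid and the x axis of tray_spot, either way round below 0.22 rad or angle between the x axis of tin_yellow_mid and the y axis of tray_spot, either way round below 0.22 rad) and x of sign_seat in the frame of screw between -0.007 and 0.007 m and y of sign_seat in the frame of screw between -0.0045 and 0.0045 m and z of sign_seat in the frame of screw between -0.005 and 0.005 m and angle between sign_seat's own z axis and vertical below 0.14 rad and angle between the x axis of sign_seat and the x axis of screw, either way round below 0.14 rad); the robot touches nothing.
It fails at once if the honey jar is knocked over or shoved more than 3 cm (angle between honey_jar's own z axis and vertical above 0.5 rad or distance of honey_jar from where it was at the start of the episode above 0.03 m).
Of tin_green, tin_red, tin_blue, tin_yellow only 2 to 4 are there at a start; the rules pass over those that are not, and their reading is None.
At some moment in a run one of tin_green, tin_red, tin_blue, tin_yellow may be knocked a few centimetres aside while the robot is not near it.
It also fails if it takes over 210 s, if anything falls off the work surface, if the arm or the gripper's body presses on something with over 40 N, if the wrist force passes 120 N, or if a joint passes its speed limit or range.

## Robot

A 7-joint arm with a two-finger parallel gripper is mounted at the origin on the work surface; the furniture and walls round the work are solid. World frame = base frame: x ahead of the robot, y to its left, z up, the work surface at z = 0. Lengths are in m, angles in rad, forces in N, time in s.
With the tool pointing down it reaches from about 0.4 to 0.875 m from the base axis. Payload 19.3 kg.
Tool frame: the origin (TCP) lies midway between the tips of the shut fingers; the grasp point (between the pads) lies 19 mm behind it; z points along the fingers, y is the line along which they close (so a half turn about z gives the same grasp; the last joint's range is limited). The gripper opens to 85 mm and grips with 20 to 120 N. Pads are 22 mm wide; open, the fingers measure 114 mm over their backs; the gripper's body (76 mm by 85 mm) begins 54 mm behind the grasp point. The pads swing forward as they close: fully open they stand 13 mm farther back than shut.
Start: joints at [-1.346, 0.521, -0.036, 1.599, 0.021, 1.021, -0.113], TCP at [0.182, 0.598, 0.231] pointing down, gripper open.
Joint ranges: [-2.91, 2.91], [-0.3, 2.13], [-1.5, 1.42], [0.17, 2.43], [-1.26, 4.41], [0.16, 1.93], [-2.52, 2.52]. Speed limits (rad/s): [1.89, 1.89, 2.39, 2.39, 3.01, 3.01, 3.01].

## Interface

Orientations are given as [roll, pitch, yaw] about the fixed x, y, z axes, in that order (R = Rz(yaw) Ry(pitch) Rx(roll)).
In Python, from workcell import * gives the robot as it stands.
- The arm moves only by the shell command python3 -m creep 'ROWS' [FORCE]. ROWS is JSON, a list that holds one entry, the list of rows, each a list of 7 numbers: the closure, from -1 (fully open) to 1 (shut), then the shift along the tool's x, y, z in m, then the turn, a rotation vector about the tool's x, y, z in degrees. A call has 1 to 10 rows; each row shifts and turns the commanded pose from where the row before left it, along the tool's axes as they then stand; what a row does not reach is not made up. A row lasts 1/10 s, in which the tool goes at most 50 mm and 8.59 degrees, less where a joint would pass 70% of its speed; a pose out of reach is approached as far as the arm can. A call is refused whole if a number of a shift passes 0.05 or a number of a turn 8.59, either way. A call with a gripper value outside its range is refused whole. The fingers move at their own pace and stop on an object; FORCE is the grip in N (left out, the last holds). Time passes only in rows, so rows that do not move let the fingers close. It gives the time, the measured TCP pose, the force, the opening and the grip force at its end, in the units of the state.
- observe(): the state, without advancing time (a new reading comes with each control period).
- grab_frame(name): name is "side" or "top"; returns a dict with "image" (480x640x3 uint8, red, green, blue), "range_z" (480x640 float32, m along the optical axis (not along the pixel's ray), 0 where there is no reading), "fx", "fy", "cx", "cy" (pixels), "R" (3x3) and "t" (3): a world point X has camera coordinates R X + t. Camera axes: x right, y down, z forward; pixel columns grow to the right and rows downward; lengths in m; the calibration is good to about 2 mm. A picture is of the moment at which its call begins.
- job_done(): hands the job in; it is judged then, once.
Trained networks look in a picture, given as the dict that the camera call returned (one of the last four; its "shot" number tells which), for a name from the list of things; names that differ only in an ending like _2 or _b are one class to them, and where a whole thing is asked for, a point or a joint stands for the part that bears it (a point fixed in the world has none). Each returns a list of dicts, best first, with "confidence" (0 to 1); they miss things now and then, are a little off and sometimes report something else, mostly with a low value. They report only what shows in the picture. A call takes as long as a camera call.
- find_in(picture, thing): "extent" ([centre column, centre row, width, height] in pixels, round what is visible of it).
- outline_of(picture, thing): "region" (480x640 bool, what is visible of it) and "extent" ([centre column, centre row, width, height] in pixels, round what is visible of it).
- tip_of(picture, thing): "position" ([column, row] in pixels: a listed point, or the origin of a listed thing).
The state is a dict: "clock": time; "qpos": joint angles; "qd": joint speeds; "joint_efforts": joint torques, N m; "position": TCP position; "tool_rot": TCP orientation; "force": force on the tool from outside, world axes, zero at the start; "moment": the same for the moment, N m; "grip_width": finger opening in m; "finger_force": force on a finger pad.
Only numpy, scipy, OpenCV 4.12 (cv2) and the standard library are available. Lean on these libraries where they do the work, as an engineer would, in place of code of your own. Each camera call takes 0.05 s, during which the arm holds its last target. There are 200 camera calls.

## Working session

There is one attempt and no reset: what is moved stays moved. The work goes in short steps, Python scripts to look and compute and a shell command to move; the robot and the scene stay as the last step left them, time stands still between calls to the robot, and variables do not carry over. Pictures are saved under pics/ and viewed, at most 14 in all, crops included, and the job is handed in when it is done.

```bash
ls; mkdir -p pics
cat > h.py <<'E'
from workcell import *
import numpy as np, cv2
from scipy.spatial.transform import Rotation as Ro
def px2w(f,u,v,z=None):
    """pixel -> world; with z: intersect plane at height z, else use depth"""
    R=np.array(f["R"]);t=np.array(f["t"])
    d=np.array([(u-f["cx"])/f["fx"],(v-f["cy"])/f["fy"],1.0])
    o=-R.T@t; w=R.T@d
    if z is None:
        zz=f["range_z"][int(round(v)),int(round(u))]; return o+w*zz
    return o+w*((z-o[2])/w[2])
def cloud(f):
    R=np.array(f["R"]);t=np.array(f["t"])
    v,u=np.mgrid[:480,:640]; z=f["range_z"]
    c=np.stack([(u-f["cx"])/f["fx"]*z,(v-f["cy"])/f["fy"]*z,z],-1)
    return (c-t)@R, z>0
def save(f,n): cv2.imwrite("pics/"+n,cv2.cvtColor(f["image"],cv2.COLOR_RGB2BGR))
E
python3 - <<'E'
from h import *
s=observe();print({k:np.round(v,3).tolist() for k,v in s.items()})
for n in("top","side"):
    f=grab_frame(n);save(f,n+"0.png")
    print(n,"cam",np.round(-np.array(f["R"]).T@f["t"],3))
    C,ok=cloud(f)
    for th in["station","screw","tray_spot","tray_handle","bolt_knob","sign_grip","sign_hole","sign_stand","tin_green_mid","tin_red_mid","tin_blue_mid","tin_yellow_mid","honey_jar"]:
        r=tip_of(f,th)[:2]
        for a in r:
            u,v=a["position"]; print(th,round(a["confidence"],2),np.round((u,v)),np.round(px2w(f,u,v),3) if 0<=u<639 and 0<=v<479 else"")
E
```

```text
pics
{'clock': 0.0, 'qpos': [-1.346, 0.522, -0.036, 1.6, 0.021, 1.021, -0.113], 'qd': [0.0, 0.0, -0.003, -0.001, -0.001, -0.001, 0.0], 'joint_efforts': [0.001, -92.711, 1.98, -36.994, 0.018, 0.008, -0.0], 'position': [0.182, 0.598, 0.231], 'tool_rot': [-3.14, 0.0, 2.847], 'force': [-0.601, -0.076, -0.525], 'moment': [-0.012, 0.034, 0.021], 'finger_force': 0.0, 'grip_width': 0.085}
top cam [ 0.215 -0.062  1.777]
station 0.76 [255. 206.] [0.545 0.148 0.023]
screw 0.83 [241. 219.] [0.501 0.18  0.063]
screw 0.25 [450. 249.] [ 0.423 -0.413  0.033]
tray_spot 0.84 [254. 205.] [0.548 0.149 0.025]
tray_spot 0.49 [457. 240.] [ 0.433 -0.407  0.156]
tray_handle 0.82 [294. 209.] [0.529 0.031 0.065]
bolt_knob 0.41 [302. 240.] [0.444 0.01  0.056]
bolt_knob 0.31 [445. 248.] [ 0.415 -0.382  0.124]
sign_grip 0.67 [455. 243.] [ 0.425 -0.401  0.159]
sign_grip 0.19 [394. 240.] [ 0.448 -0.252  0.03 ]
sign_hole 0.59 [450. 245.] [ 0.421 -0.389  0.156]
sign_hole 0.54 [302. 239.] [0.445 0.009 0.058]
sign_stand 0.67 [445. 248.] [ 0.415 -0.381  0.125]
tin_red_mid 0.59 [339. 258.] [ 0.396 -0.098  0.028]
tin_yell
[... 224 characters left out ...]
0.81 [324. 223.] [0.561 0.161 0.022]
tray_handle 0.98 [330. 239.] [0.517 0.019 0.053]
tray_handle 0.73 [373. 342.] [ 0.467 -0.333 -0.   ]
bolt_knob 0.47 [305. 246.] [ 0.441 -0.003  0.061]
sign_grip 0.83 [375. 312.] [ 0.421 -0.414  0.145]
sign_hole 0.77 [372. 345.] [ 0.46  -0.342  0.002]
sign_stand 0.69 [373. 367.] [ 0.413 -0.434  0.036]
sign_stand 0.61 [303. 282.] [ 0.395 -0.115  0.033]
tin_green_mid 0.53 [374. 346.] [ 0.464 -0.347  0.003]
tin_red_mid 0.6 [306. 282.] [ 0.399 -0.121  0.035]
tin_yellow_mid 0.74 [347. 318.] [ 0.433 -0.276  0.03 ]
tin_yellow_mid 0.5 [304. 281.] [ 0.398 -0.114  0.033]
honey_jar 0.81 [319. 211.] [0.587 0.258 0.012]
honey_jar 0.66 [382. 310.] [ 0.424 -0.431  0.161]
```

View pics/top0.png

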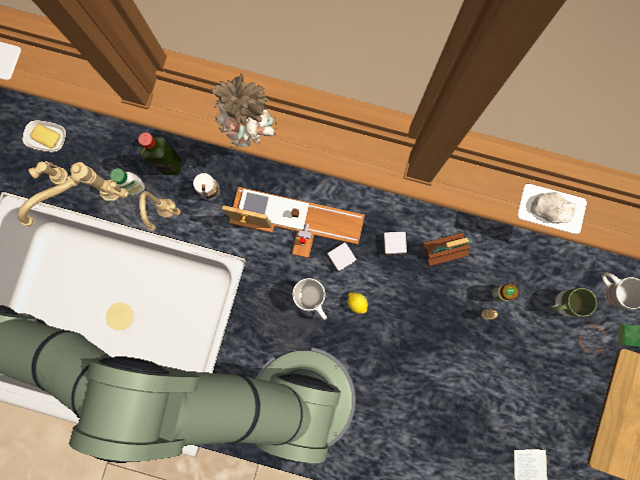

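View pics/side0.png

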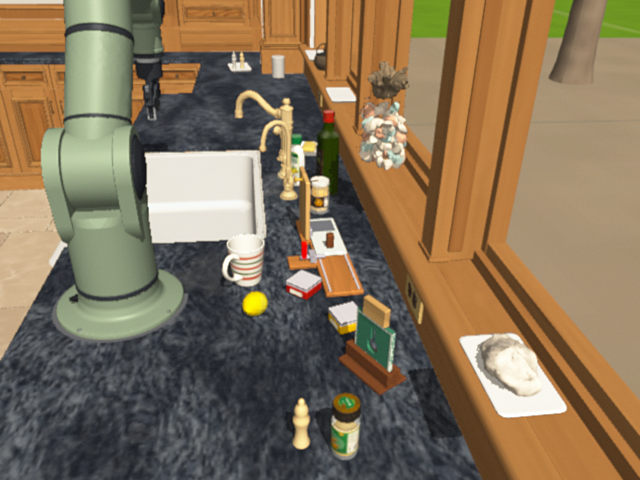

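The top view shows two tins, silver lids at (342,257) red and (395,242) yellow. The station is at about (300,215) with the bolt knob at (303,240), the sign and stand are at (447,248), and the jar is at (206,186). The side view agrees: there are only two tins. Next I fit exact poses.

```bash
cat > fit.py <<'E'
from h import *
def rect(P):
    (c,s,a)=cv2.minAreaRect(P.astype(np.float32)*1000); 
    return np.round(np.array(c)/1000,4),np.round(s,1),round(a,1)
def region(f,th):
    r=outline_of(f,th); return (r[0]["region"],round(r[0]["confidence"],2)) if r else (None,0)
def zrect(f,m,z0,z1,tag,zp=None):
    C,ok=cloud(f); s=m&ok&(C[...,2]>z0)&(C[...,2]<z1)
    s=cv2.morphologyEx(s.astype(np.uint8),cv2.MORPH_OPEN,np.ones((2,2),np.uint8))>0
    if s.sum()<6: print(tag,"few",s.sum());return
    P=C[s]; print(tag,s.sum(),"mean",np.round(P.mean(0),4),"zmed",round(np.median(P[:,2]),4),"rect",*rect(P[:,:2]))
E
python3 - <<'E'
from fit import *
for n in("top","side"):
    f=grab_frame(n); print(n,"fx",f["fx"])
    C,ok=cloud(f)
    box=lambda x0,x1,y0,y1:(C[...,0]>x0)&(C[...,0]<x1)&(C[...,1]>y0)&(C[...,1]<y1)
    for th in["tin_red_mid","tin_yellow_mid","tin_green_mid","tin_blue_mid"]:
        m,c=region(f,th); print(th,c)
        if m is not None: zrect(f,m,.026,.040,"  lid")
    st=box(.40,.66,-.2,.25)
    zrect(f,st,.15,.19,"paneltop")
    zrect(f,box(.46,.66,-.2,.25),.006,.032,"board")
    im=f["image"].astype(int); r,g,b=im[...,0],im[...,1],im[...,2]
    zrect(f,st&(r>150)&(g<70)&(b<70),.0,.09,"redknob")
    zrect(f,box(.47,.58,-.02,.09),.045,.075,"handle")
    zrect(f,box(.5,.62,.05,.25)&(abs(r-g)<25)&(r<150)&(r>70),.012,.032,"grey")
    sg=box(.33,.52,-.52,-.3)
    zrect(f,sg,.135,.17,"signbatten"); zrect(f,sg,.028,.045,"stand"); zrect(f,sg,.05,.17,"sign")
    zrect(f,box(.5,.66,.22,.34),.085,.11,"jar")
E
```

```text
top fx 616.6979695493093
tin_red_mid 0.73
  lid 359 mean [ 0.3969 -0.1078  0.0395] zmed 0.0311 rect [ 0.325  -0.1045] [ 72.2 224.4] 86.6
tin_yellow_mid 0
tin_green_mid 0
tin_blue_mid 0
paneltop 2465 mean [ 0.6103 -0.06    0.1686] zmed 0.1686 rect [0.4963 0.0224] [364.4 460.5] 68.3
board 3287 mean [0.5186 0.0207 0.0256] zmed 0.0166 rect [0.4064 0.0467] [379.9 325.8] 77.3
redknob 23 mean [0.4409 0.0055 0.0569] zmed 0.0603 rect [0.4422 0.0056] [11.1 11. ] 78.9
handle 52 mean [0.5156 0.0244 0.0871] zmed 0.0588 rect [ 0.3721 -0.0114] [329.1  22. ] 14.0
grey 352 mean [0.5496 0.142  0.0344] zmed 0.0225 rect [0.4051 0.043 ] [432.2  72.9] 34.1
signbatten 357 mean [ 0.4746 -0.4504  0.1493] zmed 0.1607 rect [ 0.3799 -0.2983] [ 98.1 576.2] 36.5
stand 207 mean [ 0.4165 -0.3973  0.0422] zmed 0.0354 rect [ 0.3476 -0.2593] [ 54.  472.6] 27.3
sign 440 mean [ 0.4651 -0.4416  0.1339] zmed 0.1581 rect [ 0.3732 -0.3028] [103.4 574.5] 38.0
jar 334 mean [0.591  0.2775 0.1065] zmed 0.098 rect [0.4069 0.1293] [538.7  55.9] 39.0
side fx 553.0392164448945
tin_red_mid 0.9
  lid 444 mean [ 0.3973 -0.1151  0.032 
[... 359 characters left out ...]
[ 0.375  -0.4842] [1440.8  241.9] 70.1
redknob 134 mean [ 0.4338 -0.0511  0.0327] zmed 0.0225 rect [ 0.2651 -0.5192] [1300.7   45.7] 69.5
handle 68 mean [0.5225 0.0252 0.0518] zmed 0.0536 rect [0.5345 0.0502] [82.  16.8] 62.4
grey 200 mean [0.544  0.1314 0.0279] zmed 0.0244 rect [ 0.3023 -0.4819] [1398.2   63.8] 68.5
signbatten 791 mean [ 0.4578 -0.4338  0.1553] zmed 0.1604 rect [ 0.3169 -0.7011] [1023.8  132.1] 61.7
stand 673 mean [ 0.4192 -0.4236  0.0388] zmed 0.0382 rect [ 0.2552 -0.7579] [862.2 105.5] 63.6
sign 2093 mean [ 0.4383 -0.4205  0.114 ] zmed 0.1155 rect [ 0.3155 -0.6998] [1022.9  142.3] 62.5
jar 192 mean [0.5936 0.2731 0.0942] zmed 0.0985 rect [0.6122 0.3174] [145.1  50.5] 65.0
```

```bash
cat > fit.py <<'E'
from h import *
def rect(P):
    (c,s,a)=cv2.minAreaRect(P.astype(np.float32)*1000); 
    return np.round(np.array(c)/1000,4),np.round(s,1),round(a,1)
def crop(f,x0,x1,y0,y1,z,K=4):
    """metric upsampled top-down rectification at plane z, 1 mm/px: image[row=(x1-x), col=(y1-y)] and depth heights"""
    xs=np.arange(x1,x0,-.001); ys=np.arange(y1,y0,-.001)
    Y,X=np.meshgrid(ys,xs); W=np.stack([X,Y,np.full_like(X,z)],-1)@np.array(f["R"]).T+f["t"]
    u=(W[...,0]/W[...,2]*f["fx"]+f["cx"]).astype(np.float32); v=(W[...,1]/W[...,2]*f["fy"]+f["cy"]).astype(np.float32)
    C,ok=cloud(f); h=np.where(ok,C[...,2],0).astype(np.float32)
    return cv2.remap(f["image"],u,v,cv2.INTER_LINEAR),cv2.remap(h,u,v,cv2.INTER_NEAREST)
def blob(m,x1,y1,near=None):
    """largest component (or the one nearest a world point): centre, sizes, angle"""
    n,l,st,ce=cv2.connectedComponentsWithStats(m.astype(np.uint8))
    if n<2: return None
    k=1+np.argmax(st[1:,4]); r,c=np.nonzero(l==k)
    P=np.stack([x1-.001*r,y1-.001*c],-1); return rect(P)+(len(r),np.round(P.mean(0),4))
E
python3 - <<'E'
from fit import *
f=grab_frame("top"); g=grab_frame("side")
def do(f,tag,x0,x1,y0,y1,z,fn):
    im,h=crop(f,x0,x1,y0,y1,z); print(tag,blob(fn(im.astype(int),h),x1,y1))
lum=lambda i:i.min(-1)
red=lambda i,h:(i[...,0]>110)&(i[...,1]<.5*i[...,0])&(i[...,2]<.5*i[...,0])
for q,n in((f,"T"),(g,"S")):
    do(q,n+" redlid",.34,.46,-.17,-.04,.032,lambda i,h:(lum(i)>130))
    do(q,n+" yellid",.38,.50,-.32,-.19,.032,lambda i,h:(lum(i)>130))
    do(q,n+" panel",.46,.56,.08,.28,.18,lambda i,h:(h>.165)&(h<.19))
    do(q,n+" tray",.47,.64,.0,.25,.022,lambda i,h:(lum(i)>150))
    do(q,n+" grey",.50,.60,.09,.21,.022,lambda i,h:(abs(i[...,0]-i[...,2])<40)&(lum(i)<150)&(lum(i)>60)&(abs(h-.022)<.008))
    do(q,n+" knob",.40,.48,-.04,.05,.064,red)
    do(q,n+" handle",.50,.55,-.01,.07,.062,lambda i,h:(lum(i)<80))
    do(q,n+" board",.44,.64,-.22,.22,.012,lambda i,h:(i[...,0]>1.4*i[...,2])&(h<.03))
    do(q,n+" batten",.36,.50,-.48,-.32,.152,lambda i,h:(h>.145)&(h<.165))
    do(q,n+" stand",.36,.48,-.49,-.30,.038,lambda i,h:(h>.028)&(h<.05))
    do(q,n+" jar",.52,.64,.20,.34,.099,lambda i,h:(h>.085)&(h<.11))
a=np.hstack([cv2.resize(crop(f,.34,.62,-.5,.24,.03)[0],None,fx=1,fy=1)])
b=crop(g,.34,.62,-.5,.24,.03)[0]
cv2.imwrite("pics/rect.png",cv2.cvtColor(np.vstack([a,b]),cv2.COLOR_RGB2BGR))
E
```

```text
T redlid (array([ 0.4003, -0.1045]), array([63.3, 62. ]), 32.7, 3762, array([ 0.4008, -0.1039]))
T yellid (array([ 0.4426, -0.2562]), array([61.5, 62.4]), 3.0, 3755, array([ 0.4427, -0.2561]))
T panel (array([0.4902, 0.1582]), array([121.7,  36.3]), 78.0, 1848, array([0.498 , 0.1563]))
T tray (array([0.5388, 0.1012]), array([208. ,  80.9]), 77.9, 10065, array([0.5367, 0.0756]))
T grey (array([0.5544, 0.1465]), array([62.4, 50.3]), 77.7, 2793, array([0.5548, 0.1462]))
T knob (array([0.4415, 0.0071]), array([17.9, 17.5]), 76.0, 266, array([0.4415, 0.0073]))
T handle (array([0.5202, 0.0297]), array([19. , 21.5]), 84.8, 364, array([0.5199, 0.03  ]))
T board (array([0.5088, 0.0286]), array([384. , 120.4]), 77.8, 15848, array([ 0.5077, -0.0518]))
T batten (array([ 0.4283, -0.4069]), array([17.1, 65.2]), 15.3, 888, array([ 0.4285, -0.4074]))
T stand (array([ 0.4273, -0.4055]), array([ 33.8, 123.3]), 14.6, 1990, array([ 0.4204, -0.3971]))
T jar (array([0.595, 0.282]), array([58., 58.]), 90.0, 2646, array([0.5955, 0.2818]))
S redlid (array([ 0.3978, -0.1075]), array([71.5, 69.3]), 32.6, 4696,
[... 267 characters left out ...]
, 77.8, 10225, array([0.5313, 0.0779]))
S grey (array([0.5478, 0.151 ]), array([59.9, 64.5]), 77.2, 3484, array([0.5489, 0.1509]))
S knob (array([ 0.435 , -0.0121]), array([62.8, 16.6]), 70.6, 933, array([ 0.4349, -0.0113]))
S handle (array([0.5142, 0.0117]), array([49.4, 16.6]), 66.3, 729, array([0.5141, 0.012 ]))
S board (array([ 0.4841, -0.0752]), array([202.3, 124. ]), 78.5, 16408, array([ 0.4938, -0.0814]))
S batten (array([ 0.4253, -0.4072]), array([31.2, 77. ]), 14.5, 1840, array([ 0.4255, -0.4073]))
S stand (array([ 0.421 , -0.4122]), array([ 45.7, 130.4]), 15.3, 4137, array([ 0.42  , -0.4151]))
S jar (array([0.5892, 0.2702]), array([89.7, 56.4]), 69.0, 4108, array([0.5897, 0.2723]))
```

View pics/rect.png

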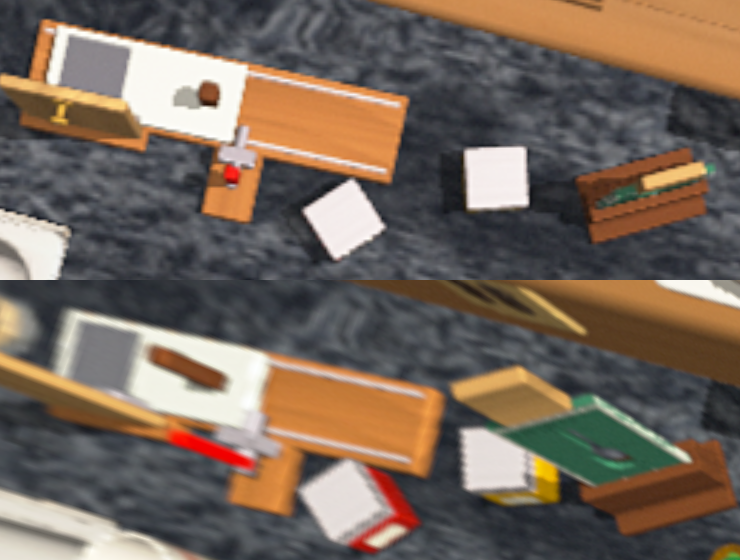

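The rectified views give consistent poses: station origin about (0.546, 0.148), yaw −12.2°, red tin (0.400,−0.104), yellow tin (0.443,−0.256), sign (0.427,−0.405), yaw about 15°. Next I make a small helper that gives shifts in tool axes.

```bash
cat > go.py <<'E'
# go.py: x y z yawdeg | s xs ys z dyaw (station coords mm, yaw rel. 167.8) -> needed turn about tool z and shift (tool axes after turn)
import sys
from h import *
O=np.array([.546,.148]);Y=-12.2
def st(xs,ys):
    c,s=np.cos(np.radians(Y)),np.sin(np.radians(Y)); return O+np.array([c*xs-s*ys,s*xs+c*ys])/1000
if __name__=="__main__":
    a=sys.argv[1:]; s=observe(); p=np.array(s["position"]); 
    if a[0]=="s": q=np.append(st(float(a[1]),float(a[2])),float(a[3])); yaw=180+Y+float(a[4])
    else: q=np.array([float(v) for v in a[:3]]); yaw=float(a[3])
    R=Ro.from_euler("xyz",s["tool_rot"]); yc=np.degrees(s["tool_rot"][2])
    T=Ro.from_euler("xyz",[np.pi,0,np.radians(yaw)]); 
    print("clock",s["clock"],"pos",np.round(p,4),"rpy",np.round(s["tool_rot"],3),"F",np.round(s["force"],1),"w",round(s["grip_width"],4),"gf",s["finger_force"],"j7",round(s["qpos"][6],2))
    print("target",np.round(q,4),"turn deg",np.round((R.inv()*T).as_rotvec(degrees=True),2),"shift",np.round(T.inv().apply(q-p),4))
E
python3 go.py s -72.5 -159 .22 0; python3 go.py s -72.5 -159 .029 0
```

```text
clock 2.0 pos [0.1816 0.598  0.2313] rpy [-3.142 -0.     2.847] F [ 0.1  0.2 -0.4] w 0.0854 gf 0.0 j7 -0.11
target [0.4415 0.0079 0.22  ] turn deg [-0.   -0.   -4.69] shift [-0.3788 -0.5219  0.0113]
clock 2.0 pos [0.1816 0.598  0.2313] rpy [-3.142 -0.     2.847] F [ 0.1  0.2 -0.4] w 0.0854 gf 0.0 j7 -0.11
target [0.4415 0.0079 0.029 ] turn deg [-0.   -0.   -4.69] shift [-0.3788 -0.5219  0.2023]
```

```bash
python3 -m creep '[[[-1,0,0,0,0,0,-4.7],[-1,-0.02,-0.029,0,0,0,0],[-1,-0.02,-0.029,0,0,0,0],[-1,-0.02,-0.029,0,0,0,0],[-1,-0.02,-0.029,0,0,0,0],[-1,-0.02,-0.029,0,0,0,0],[-1,-0.02,-0.029,0,0,0,0],[-1,-0.02,-0.029,0,0,0,0],[-1,-0.02,-0.029,0,0,0,0],[-1,-0.02,-0.029,0,0,0,0]]]' 40
python3 -m creep '[[[-1,-0.022,-0.029,0,0,0,0],[-1,-0.022,-0.029,0,0,0,0],[-1,-0.022,-0.029,0,0,0,0],[-1,-0.022,-0.029,0,0,0,0],[-1,-0.022,-0.029,0,0,0,0],[-1,-0.022,-0.029,0,0,0,0],[-1,-0.022,-0.029,0,0,0,0],[-1,-0.022,-0.029,0,0,0,0],[-1,-0.022,-0.029,0,0,0,0],[-1,0,0,0,0,0,0]]]'
python3 go.py s -72.5 -159 .029 0
```

```text
clock: 3.0
position: [0.3028, 0.3036, 0.2315]
tool_rot: [3.141, 0.0, 2.929]
force: [0.8, 1.3, -0.1]
grip_width: 0.0854
finger_force: 0.0
clock: 4.0
position: [0.4421, 0.0041, 0.2315]
tool_rot: [-3.141, 0.001, 2.924]
force: [0.2, 0.8, 0.5]
grip_width: 0.0851
finger_force: 0.0
clock 4.0 pos [0.4421 0.0041 0.2315] rpy [-3.141e+00  1.000e-03  2.924e+00] F [0.2 0.8 0.5] w 0.0851 gf 0.0 j7 1.29
target [0.4415 0.0079 0.029 ] turn deg [-0.05  0.07 -0.28] shift [0.0013 0.0036 0.2025]
```

```bash
python3 -m creep '[[[-1,0.0013,0.0036,0,0,0,-0.3],[-1,0,0,0.04,0,0,0],[-1,0,0,0.04,0,0,0],[-1,0,0,0.04,0,0,0],[-1,0,0,0.04,0,0,0],[-1,0,0,0.03,0,0,0],[-1,0,0,0.0125,0,0,0],[-1,0,0,0,0,0,0]]]'
python3 -m creep '[[[1,0,0,0,0,0,0],[1,0,0,0,0,0,0],[1,0,0,0,0,0,0],[1,0,0,0,0,0,0],[1,0,0,0,0,0,0],[1,0,0,0,0,0,0]]]' 40
python3 go.py s -72.5 -159 .029 0
```

```text
clock: 4.8
position: [0.4391, 0.0129, 0.0274]
tool_rot: [-3.141, -0.003, 2.936]
force: [0.4, 0.3, 0.8]
grip_width: 0.0857
finger_force: 0.0
clock: 5.4
position: [0.4392, 0.0071, 0.0295]
tool_rot: [-3.137, -0.0, 2.928]
force: [-7.6, -37.7, 24.8]
grip_width: 0.0134
finger_force: 44.6
clock 5.4 pos [0.4392 0.0071 0.0295] rpy [-3.137 -0.     2.928] F [ -7.6 -37.7  24.8] w 0.0134 gf 44.55512881278992 j7 1.41
target [0.4415 0.0079 0.029 ] turn deg [-0.25 -0.01 -0.01] shift [-0.0021  0.0013  0.0005]
```

```bash
python3 -m creep '[[[1,0.0,-0.005,0,0,0,0],[1,0.007,0,0,0,0,0],[1,0.007,0,0,0,0,0],[1,0.007,0,0,0,0,0],[1,0.007,0,0,0,0,0],[1,0.004,0,0,0,0,0],[1,0,0,0,0,0,0],[1,0,0,0,0,0,0]]]'
python3 go.py s -102.5 -159 .029 0
```

```text
clock: 6.2
position: [0.4117, 0.0127, 0.0297]
tool_rot: [3.14, 0.007, 2.932]
force: [16.7, -9.7, 2.0]
grip_width: 0.0133
finger_force: 42.8
clock 6.2 pos [0.4117 0.0127 0.0297] rpy [3.14  0.007 2.932] F [16.7 -9.7  2. ] w 0.0133 gf 42.83352255821228 j7 1.41
target [0.4122 0.0143 0.029 ] turn deg [0.06 0.43 0.21] shift [-0.0002  0.0016  0.0007]
```

```bash
python3 -m creep '[[[-1,0,0,0,0,0,0],[-1,0,0,0,0,0,0],[-1,0,0,0,0,0,0],[-1,0,0,-0.03,0,0,0],[-1,0,0,-0.03,0,0,0],[-1,0,0,-0.03,0,0,0],[-1,0,0,0,0,0,0],[-1,0,0,0,0,0,0]]]'
python3 go.py s 0 -120 .033 0
```

```text
clock: 7.0
position: [0.4081, 0.0138, 0.1191]
tool_rot: [3.141, 0.001, 2.935]
force: [0.5, 0.1, -1.0]
grip_width: 0.0856
finger_force: 0.0
clock 7.0 pos [0.4081 0.0138 0.1191] rpy [3.141e+00 1.000e-03 2.935e+00] F [ 0.5  0.1 -1. ] w 0.0856 gf 0.0 j7 1.36
target [0.5206 0.0307 0.033 ] turn deg [0.04 0.06 0.34] shift [-0.1064  0.0403  0.0861]
```

```bash
python3 -m creep '[[[-1,-0.0264,0.01,0,0,0,0.3],[-1,-0.03,0.01,0,0,0,0],[-1,-0.03,0.01,0,0,0,0],[-1,-0.02,0.01,0,0,0,0],[-1,0,0,0,0,0,0],[-1,0,0,0.03,0,0,0],[-1,0,0,0.03,0,0,0],[-1,0,0,0.026,0,0,0],[-1,0,0,0,0,0,0],[-1,0,0,0,0,0,0]]]'
python3 go.py s 0 -120 .033 0
python3 -m creep '[[[1,0,0,0,0,0,0],[1,0,0,0,0,0,0],[1,0,0,0,0,0,0],[1,0,0,0,0,0,0],[1,0,0,0,0,0,0],[1,0,0,0,0,0,0]]]' 40
python3 go.py s 0 -120 .033 0
```

```text
clock: 8.0
position: [0.5195, 0.0299, 0.0325]
tool_rot: [-3.141, -0.002, 2.928]
force: [0.3, 1.1, 1.7]
grip_width: 0.0855
finger_force: 0.0
clock 8.0 pos [0.5195 0.0299 0.0325] rpy [-3.141e+00 -2.000e-03  2.928e+00] F [0.3 1.1 1.7] w 0.0855 gf 0.0 j7 1.39
target [0.5206 0.0307 0.033 ] turn deg [-0.04 -0.11 -0.01] shift [-0.0009  0.001  -0.0005]
clock: 8.6
position: [0.5204, 0.0292, 0.0334]
tool_rot: [-3.141, 0.0, 2.928]
force: [-4.1, -6.7, 13.2]
grip_width: 0.0193
finger_force: 41.5
clock 8.6 pos [0.5204 0.0292 0.0334] rpy [-3.141  0.     2.928] F [-4.1 -6.7 13.2] w 0.0193 gf 41.47610664367676 j7 1.39
target [0.5206 0.0307 0.033 ] turn deg [-0.05  0.02 -0.05] shift [0.0001 0.0016 0.0004]
```

```bash
python3 -m creep '[[[1,0,-0.01,0,0,0,0],[1,0,-0.02,0,0,0,0],[1,0,-0.025,0,0,0,0],[1,0,-0.025,0,0,0,0],[1,0,-0.025,0,0,0,0],[1,0,-0.025,0,0,0,0],[1,0,-0.02,0,0,0,0],[1,0,-0.012,0,0,0,0],[1,0,0,0,0,0,0],[1,0,0,0,0,0,0]]]'
python3 go.py s 0 -280 .033 0
```

```text
clock: 9.6
position: [0.4867, -0.1274, 0.0334]
tool_rot: [3.14, 0.001, 2.929]
force: [-0.7, 6.7, 12.8]
grip_width: 0.0189
finger_force: 43.9
clock 9.6 pos [ 0.4867 -0.1274  0.0334] rpy [3.140e+00 1.000e-03 2.929e+00] F [-0.7  6.7 12.8] w 0.0189 gf 43.937228322029114 j7 1.66
target [ 0.4868 -0.1257  0.033 ] turn deg [0.07 0.05 0.04] shift [0.0003 0.0017 0.0004]
```

```bash
python3 -m creep '[[[-1,0,0,0,0,0,0],[-1,0,0,0,0,0,0],[-1,0,0,0,0,0,0],[-0.7,0,0,-0.03,0,0,0],[-0.7,0,0,-0.045,0,0,0],[-0.7,0,0,-0.045,0,0,0],[-0.7,0,0,-0.03,0,0,0],[-0.7,0,0,0,0,0,0],[-0.7,0,0,0,0,0,0]]]'
cat > tins.py <<'E'
from fit import *
def tin(f,n,dx=.07):
    r=find_in(f,n+"_mid")
    if not r: return None
    u,v,w,h=r[0]["extent"]; z=.032; p=px2w(f,u,v,.025)
    x1,y1=p[0]+dx,p[1]+dx
    im,hh=crop(f,p[0]-dx,x1,p[1]-dx,y1,z)
    i=im.astype(int); m=(i.min(-1)>125)&(hh<.06)&(hh>.005)
    return (round(r[0]["confidence"],2),blob(m,x1,y1))
if __name__=="__main__":
    import sys
    for n in("top","side"):
        f=grab_frame(n); save(f,sys.argv[1]+n+".png")
        for t in("tin_red","tin_yellow","tin_green","tin_blue"): print(n,t,tin(f,t))
E
python3 tins.py a; python3 go.py 0.4003 -0.1045 .002 122.7
```

```text
clock: 10.5
position: [0.4863, -0.1281, 0.1831]
tool_rot: [3.141, 0.001, 2.929]
force: [-0.6, -0.6, -0.9]
grip_width: 0.0728
finger_force: 0.0
top tin_red (0.72, (array([0.5248, 0.0648]), array([88., 89.]), 90.0, 1472, array([0.53  , 0.0383])))
top tin_yellow (0.84, (array([ 0.4425, -0.256 ]), array([62., 62.]), 3.1, 3783, array([ 0.4426, -0.256 ])))
top tin_green (0.22, (array([ 0.4423, -0.256 ]), array([61.9, 62. ]), 3.1, 3767, array([ 0.4425, -0.256 ])))
top tin_blue (0.73, None)
side tin_red (0.75, (array([ 0.3977, -0.1078]), array([70.9, 69.5]), 32.8, 4503, array([ 0.3973, -0.1088])))
side tin_yellow (0.7, (array([ 0.4399, -0.2603]), array([72., 62.]), 90.0, 3459, array([ 0.4362, -0.257 ])))
side tin_green (0.33, (array([ 0.3978, -0.1079]), array([71. , 69.4]), 33.3, 4502, array([ 0.3973, -0.1088])))
side tin_blue (0.66, (array([ 0.4941, -0.0823]), array([159.1,  80.9]), 77.8, 7332, array([ 0.4908, -0.0939])))
clock 11.0 pos [ 0.4861 -0.1281  0.1825] rpy [-3.141 -0.     2.929] F [-0.8  0.4  0.7] w 0.0727 gf 0.0 j7 1.61
target [ 0.4003 -0.1045  0.002 ] turn deg [-2.00e-02 -2.00e-02  4.51e+01] shift [ 0.0662 -0.0594  0.1805]
```

View pics/atop.png

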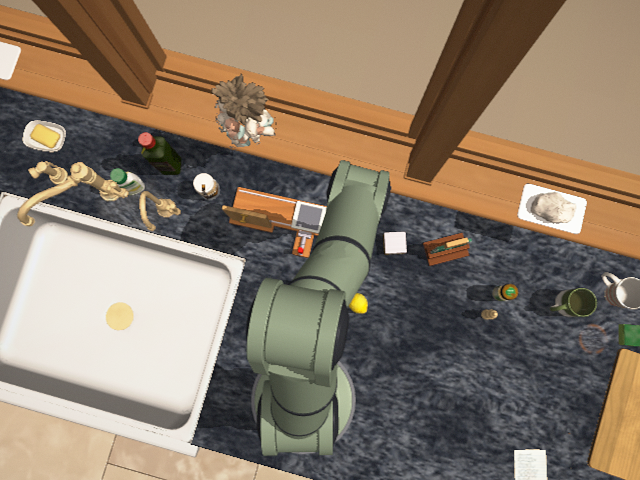

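Run:
```python
from h import *
for n in("top","side"):
    f=grab_frame(n)
    for t in("tin_blue_mid","tin_green_mid"): print(n,t,[(round(r["confidence"],2),np.round(r["extent"])) for r in find_in(f,t)[:3]])
```

```text
top tin_blue_mid []
top tin_green_mid []
side tin_blue_mid []
side tin_green_mid []
```

The picture shows the tray drawn out with the grey square at (309,217) and no blue or green tin, so those detections were spurious. The red tin is under the arm and unchanged in the side view.

```bash
python3 -m creep '[[[-0.7,0,0,0,0,0,7.5],[-0.7,0,0,0,0,0,7.5],[-0.7,0,0,0,0,0,7.5],[-0.7,0,0,0,0,0,7.5],[-0.7,0,0,0,0,0,7.5],[-0.7,0,0,0,0,0,7.6],[-0.7,0.022,-0.02,0,0,0,0],[-0.7,0.022,-0.02,0,0,0,0],[-0.7,0.022,-0.0195,0,0,0,0],[-0.7,0,0,0,0,0,0]]]'
python3 -m creep '[[[-0.7,0,0,0.04,0,0,0],[-0.7,0,0,0.04,0,0,0],[-0.7,0,0,0.04,0,0,0],[-0.7,0,0,0,0,0,0],[-0.7,0,0,0,0,0,0],[-0.7,0,0,0,0,0,0]]]'
python3 go.py 0.4003 -0.1045 .002 122.7
```

```text
clock: 12.3
position: [0.3975, -0.104, 0.1828]
tool_rot: [-3.141, -0.002, 2.142]
force: [1.1, 0.0, -0.5]
grip_width: 0.0724
finger_force: 0.0
clock: 12.9
position: [0.4015, -0.105, 0.0645]
tool_rot: [3.14, 0.001, 2.141]
force: [0.3, -0.5, 0.4]
grip_width: 0.0725
finger_force: 0.0
clock 12.9 pos [ 0.4015 -0.105   0.0645] rpy [3.140e+00 1.000e-03 2.141e+00] F [ 0.3 -0.5  0.4] w 0.0725 gf 0.0 j7 1.05
target [ 0.4003 -0.1045  0.002 ] turn deg [ 0.11  0.08 -0.01] shift [ 0.0011 -0.0007  0.0625]
```

```bash
python3 -m creep '[[[-0.7,0.0005,-0.0007,0.025,0,0,0],[-0.7,0,0,0.02,0,0,0],[-0.7,0,0,0.015,0,0,0],[-0.7,0,0,0,0,0,0],[-0.7,0,0,0,0,0,0]]]'
python3 -m creep '[[[0,0,0,0,0,0,0],[0,0,0,0,0,0,0],[0,0,0,0,0,0,0],[0,0,0,0,0,0,0],[0,0,0,0,0,0,0]]]' 40
python3 go.py 0.4003 -0.1045 .002 122.7
```

```text
clock: 13.4
position: [0.4004, -0.1049, 0.0042]
tool_rot: [3.14, 0.001, 2.142]
force: [0.6, -0.3, 0.6]
grip_width: 0.0728
finger_force: 0.0
clock: 13.9
position: [0.4001, -0.105, 0.0044]
tool_rot: [3.14, 0.001, 2.141]
force: [-3.5, -2.2, 16.9]
grip_width: 0.0618
finger_force: 40.1
clock 13.9 pos [ 0.4001 -0.105   0.0044] rpy [3.140e+00 1.000e-03 2.141e+00] F [-3.5 -2.2 16.9] w 0.0618 gf 40.055508613586426 j7 1.1
target [ 0.4003 -0.1045  0.002 ] turn deg [ 0.08  0.08 -0.  ] shift [0.0003 0.0004 0.0024]
```

```bash
python3 -m creep '[[[0,0,0,-0.02,0,0,0],[0,0,0,-0.04,0,0,0],[0,0,0,-0.04,0,0,0],[0,0,0,0,0,0,7.5],[0,0,0,0,0,0,7.5],[0,0,0,0,0,0,7.5],[0,0,0,0,0,0,7.5],[0,0,0,0,0,0,7.5],[0,0,0,0,0,0,7.4],[0,0,0,0,0,0,0]]]'
python3 go.py 0.5121 -0.0101 .0265 77.8
```

```text
clock: 14.9
position: [0.3999, -0.1043, 0.1036]
tool_rot: [3.14, -0.001, 1.356]
force: [-1.3, 0.9, -1.8]
grip_width: 0.0612
finger_force: 46.5
clock 14.9 pos [ 0.3999 -0.1043  0.1036] rpy [ 3.140e+00 -1.000e-03  1.356e+00] F [-1.3  0.9 -1.8] w 0.0612 gf 46.482625007629395 j7 0.46
target [ 0.5121 -0.0101  0.0265] turn deg [ 0.06 -0.04 -0.11] shift [0.1158 0.0898 0.0771]
```

```bash
python3 -m creep '[[[0,0.018,0.014,0,0,0,0],[0,0.03,0.023,0,0,0,0],[0,0.03,0.023,0,0,0,0],[0,0.025,0.02,0,0,0,0],[0,0.0128,0.0098,0,0,0,0],[0,0,0,0,0,0,0],[0,0,0,0,0,0,0],[0,0,0,0.03,0,0,0],[0,0,0,0.02,0,0,0],[0,0,0,0,0,0,0]]]'
python3 go.py 0.5121 -0.0101 .0265 77.8
```

```text
clock: 15.9
position: [0.51, -0.0113, 0.0515]
tool_rot: [-3.139, 0.001, 1.358]
force: [-0.2, -0.5, -1.2]
grip_width: 0.0611
finger_force: 46.4
clock 15.9 pos [ 0.51   -0.0113  0.0515] rpy [-3.139e+00  1.000e-03  1.358e+00] F [-0.2 -0.5 -1.2] w 0.0611 gf 46.364352107048035 j7 0.29
target [ 0.5121 -0.0101  0.0265] turn deg [-0.17  0.05  0.02] shift [0.0016 0.0018 0.025 ]
```

```bash
python3 -m creep '[[[0,0.001,0.0015,0.01,0,0,0],[0,0,0,0.008,0,0,0],[0,0,0,0.006,0,0,0],[0,0,0,0,0,0,0],[0,0,0,0,0,0,0],[0,0,0,0,0,0,0]]]'
python3 go.py 0.5121 -0.0101 .0265 77.8
```

```text
clock: 16.5
position: [0.5137, -0.0098, 0.0291]
tool_rot: [3.141, -0.0, 1.358]
force: [-0.9, 0.2, -0.9]
grip_width: 0.061
finger_force: 46.5
clock 16.5 pos [ 0.5137 -0.0098  0.0291] rpy [ 3.141 -0.     1.358] F [-0.9  0.2 -0.9] w 0.061 gf 46.49014949798584 j7 0.31
target [ 0.5121 -0.0101  0.0265] turn deg [ 0.03 -0.01  0.01] shift [-0.0006 -0.0015  0.0026]
```

```bash
python3 -m creep '[[[0,-0.0003,-0.0012,0.003,0,0,0],[0,0,0,0,0,0,0],[0,0,0,0,0,0,0]]]'
python3 -m creep '[[[-0.3,0,0,0,0,0,0],[-0.5,0,0,0,0,0,0],[-0.7,0,0,0,0,0,0],[-0.7,0,0,0,0,0,0],[-0.7,0,0,-0.03,0,0,0],[-0.7,0,0,-0.04,0,0,0],[-0.7,0,0,-0.04,0,0,0],[-0.7,0,0,0,0,0,0]]]'
python3 go.py 0.4426 -0.256 .11 93
```

```text
clock: 16.8
position: [0.5129, -0.0098, 0.0264]
tool_rot: [3.14, -0.001, 1.358]
force: [-1.2, 2.3, 12.4]
grip_width: 0.0611
finger_force: 48.1
clock: 17.6
position: [0.5141, -0.01, 0.1397]
tool_rot: [3.136, -0.002, 1.358]
force: [1.7, 0.0, -0.5]
grip_width: 0.0727
finger_force: 0.0
clock 17.6 pos [ 0.5141 -0.01    0.1397] rpy [ 3.136e+00 -2.000e-03  1.358e+00] F [ 1.7  0.  -0.5] w 0.0727 gf 0.0 j7 0.19
target [ 0.4426 -0.256   0.11  ] turn deg [  0.31  -0.07 -15.21] shift [-0.2419 -0.0843  0.0297]
```

```bash
python3 tins.py b | grep -v -e green -e blue; python3 -m creep '[[[-0.7,0,0,0,0,0,-7.6],[-0.7,0,0,0,0,0,-7.6],[-0.7,-0.035,-0.012,0,0,0,0],[-0.7,-0.04,-0.014,0,0,0,0],[-0.7,-0.04,-0.014,0,0,0,0],[-0.7,-0.04,-0.014,0,0,0,0],[-0.7,-0.04,-0.014,0,0,0,0],[-0.7,-0.03,-0.011,0,0,0,0],[-0.7,-0.0169,-0.0053,0,0,0,0],[-0.7,0,0,0.03,0,0,0]]]'
python3 -m creep '[[[-0.7,0,0,0.03,0,0,0],[-0.7,0,0,0.02,0,0,0],[-0.7,0,0,0,0,0,0],[-0.7,0,0,0,0,0,0],[-0.7,0,0,0,0,0,0]]]'
python3 go.py 0.4426 -0.256 .0045 93
```

```text
top tin_red (0.65, (array([ 0.4867, -0.0393]), array([106., 115.]), 90.0, 5954, array([ 0.4929, -0.0521])))
top tin_yellow (0.82, (array([ 0.4423, -0.2561]), array([62.1, 62.3]), 3.2, 3764, array([ 0.4426, -0.2561])))
side tin_red (0.58, (array([0.5076, 0.0009]), array([141.5, 106.5]), 85.7, 8448, array([0.5103, 0.0039])))
side tin_yellow (0.66, (array([ 0.44  , -0.2595]), array([63.1, 73.6]), 1.0, 3471, array([ 0.4362, -0.257 ])))
clock: 19.1
position: [0.4413, -0.2595, 0.1077]
tool_rot: [3.137, 0.003, 1.619]
force: [1.1, 0.6, -1.0]
grip_width: 0.0722
finger_force: 0.0
clock: 19.6
position: [0.4412, -0.2562, 0.0568]
tool_rot: [3.141, 0.001, 1.623]
force: [0.6, 0.8, 0.1]
grip_width: 0.0724
finger_force: 0.0
clock 19.6 pos [ 0.4412 -0.2562  0.0568] rpy [3.141e+00 1.000e-03 1.623e+00] F [0.6 0.8 0.1] w 0.0724 gf 0.0 j7 0.97
target [ 0.4426 -0.256   0.0045] turn deg [0.06 0.04 0.  ] shift [0.0001 0.0014 0.0523]
```

```bash
python3 -m creep '[[[-0.7,0,0.001,0.02,0,0,0],[-0.7,0,0,0.02,0,0,0],[-0.7,0,0,0.012,0,0,0],[-0.7,0,0,0,0,0,0],[-0.7,0,0,0,0,0,0]]]'
python3 -m creep '[[[0,0,0,0,0,0,0],[0,0,0,0,0,0,0],[0,0,0,0,0,0,0],[0,0,0,0,0,0,0],[0,0,0,0,0,0,0]]]' 40
python3 go.py 0.4426 -0.256 .0045 93
python3 -m creep '[[[0,0,0,-0.02,0,0,0],[0,0,0,-0.04,0,0,0],[0,0,0,-0.05,0,0,0],[0,0,0,-0.02,0,0,7.6],[0,0,0,0,0,0,7.6],[0,0,0,0,0,0,0],[0,0,0,0,0,0,0]]]'
python3 go.py 0.5125 -0.0099 .085 77.8
```

```text
clock: 20.1
position: [0.442, -0.2561, 0.0045]
tool_rot: [3.141, 0.0, 1.623]
force: [0.2, 0.7, 0.1]
grip_width: 0.0726
finger_force: 0.0
clock: 20.6
position: [0.4418, -0.2561, 0.0049]
tool_rot: [3.141, 0.0, 1.623]
force: [-4.5, 0.3, 9.7]
grip_width: 0.0611
finger_force: 43.3
clock 20.6 pos [ 0.4418 -0.2561  0.0049] rpy [3.141 0.    1.623] F [-4.5  0.3  9.7] w 0.0611 gf 43.31008851528168 j7 1.02
target [ 0.4426 -0.256   0.0045] turn deg [ 0.04  0.02 -0.01] shift [0.0001 0.0008 0.0004]
clock: 21.3
position: [0.4417, -0.2555, 0.1339]
tool_rot: [-3.141, 0.0, 1.362]
force: [-0.9, 0.5, -1.5]
grip_width: 0.0614
finger_force: 45.3
clock 21.3 pos [ 0.4417 -0.2555  0.1339] rpy [-3.141  0.     1.362] F [-0.9  0.5 -1.5] w 0.0614 gf 45.32208323478699 j7 0.69
target [ 0.5125 -0.0099  0.085 ] turn deg [-0.01  0.    0.26] shift [0.255  0.0173 0.0489]
```

```bash
cat > col.py <<'E'
from fit import *
import sys
z=float(sys.argv[1]); cx,cy=(float(a) for a in sys.argv[2:4]) if len(sys.argv)>3 else (.512,-.01)
for n in("top","side"):
    f=grab_frame(n); d=.06; im,h=crop(f,cx-d,cx+d,cy-d,cy+d,z); i=im.astype(int)
    print(n,"lid",blob((i.min(-1)>125)&(abs(h-z)<.010),cx+d,cy+d),"zmed",round(float(np.median(h[45:75,45:75])),4))
    im,h=crop(f,cx-d,cx+d,cy-d,cy+d,.022); i=im.astype(int)
    print(n,"grey",blob((i.min(-1)<135)&(i.min(-1)>60)&(abs(h-.022)<.008),cx+d,cy+d))
cv2.imwrite("pics/col%d.png"%int(z*1000),cv2.resize(cv2.cvtColor(np.hstack([crop(f,.42,.6,-.17,.08,z)[0]]),cv2.COLOR_RGB2BGR),None,fx=3,fy=3))
E
python3 col.py .054
```

```text
top lid (array([ 0.515 , -0.0103]), array([64.2, 62.5]), 78.5, 3555, array([ 0.5152, -0.0096])) zmed 0.0531
top grey (array([ 0.486 , -0.0006]), array([68.9, 17.4]), 67.2, 269, array([0.486 , 0.0018]))
side lid (array([ 0.5299, -0.0376]), array([53.3, 22.1]), 49.4, 697, array([ 0.5256, -0.0401])) zmed 0.202
side grey (array([ 0.4699, -0.0091]), array([121.5,  40. ]), 84.9, 2216, array([ 0.472 , -0.0153]))
```

```bash
python3 -m creep '[[[0,0.02,0.001,0,0,0,0.2],[0,0.04,0.003,0,0,0,0],[0,0.045,0.003,0,0,0,0],[0,0.045,0.003,0,0,0,0],[0,0.045,0.003,0,0,0,0],[0,0.035,0.003,0,0,0,0],[0,0.02,0.0013,0,0,0,0],[0,0.005,0,0,0,0,0],[0,0,0,0.03,0,0,0],[0,0,0,0.019,0,0,0]]]'
python3 -m creep '[[[0,0,0,0,0,0,0],[0,0,0,0,0,0,0],[0,0,0,0,0,0,0],[0,0,0,0,0,0,0]]]'
python3 go.py 0.5133 -0.0099 .0585 77.8
```

```text
clock: 22.4
position: [0.5128, -0.011, 0.0835]
tool_rot: [-3.141, 0.0, 1.356]
force: [0.4, -0.0, -1.2]
grip_width: 0.0609
finger_force: 45.3
clock: 22.8
position: [0.5138, -0.0106, 0.0857]
tool_rot: [3.14, -0.0, 1.355]
force: [-1.1, 0.6, -1.2]
grip_width: 0.0612
finger_force: 45.2
clock 22.8 pos [ 0.5138 -0.0106  0.0857] rpy [ 3.14  -0.     1.355] F [-1.1  0.6 -1.2] w 0.0612 gf 45.1690399646759 j7 0.27
target [ 0.5133 -0.0099  0.0585] turn deg [ 0.07 -0.02 -0.19] shift [ 0.0006 -0.0006  0.0272]
```

```bash
python3 -m creep '[[[0,0.0006,-0.0006,0.01,0,0,0],[0,0,0,0.009,0,0,0],[0,0,0,0.006,0,0,0],[0,0,0,0,0,0,0],[0,0,0,0,0,0,0],[0,0,0,0.002,0,0,0],[0,0,0,0,0,0,0],[0,0,0,0,0,0,0]]]'
python3 go.py 0.5133 -0.0099 .0585 77.8
```

```text
clock: 23.6
position: [0.5129, -0.0098, 0.0587]
tool_rot: [3.141, -0.001, 1.354]
force: [-10.7, 2.2, 33.8]
grip_width: 0.0609
finger_force: 49.6
clock 23.6 pos [ 0.5129 -0.0098  0.0587] rpy [ 3.141e+00 -1.000e-03  1.354e+00] F [-10.7   2.2  33.8] w 0.0609 gf 49.56044554710388 j7 0.3
target [ 0.5133 -0.0099  0.0585] turn deg [ 0.01 -0.06 -0.21] shift [-0.      0.0004  0.0002]
```

```bash
python3 -m creep '[[[0,0,0,-0.001,0,0,0],[-0.3,0,0,0,0,0,0],[-0.5,0,0,0,0,0,0],[-0.7,0,0,0,0,0,0],[-0.7,0,0,-0.02,0,0,0],[-0.7,0,0,-0.04,0,0,0],[-0.7,0,0,-0.04,0,0,0],[-0.7,0,0,0,0,0,0],[-0.7,0,0,0,0,0,0]]]'
python3 go.py 0.4867 -0.1274 .1 77.8
```

```text
clock: 24.5
position: [0.5132, -0.0093, 0.1591]
tool_rot: [3.141, -0.001, 1.355]
force: [-0.5, -0.1, -0.2]
grip_width: 0.0725
finger_force: 0.0
clock 24.5 pos [ 0.5132 -0.0093  0.1591] rpy [ 3.141e+00 -1.000e-03  1.355e+00] F [-0.5 -0.1 -0.2] w 0.0725 gf 0.0 j7 0.18
target [ 0.4867 -0.1274  0.1   ] turn deg [ 0.06 -0.04 -0.16] shift [-0.121  -0.0009  0.0591]
```

```bash
python3 -m creep '[[[-0.7,-0.02,0,0,0,0,0],[-0.7,-0.03,0,0,0,0,0],[-0.7,-0.03,0,0,0,0,0],[-0.7,-0.025,-0.001,0,0,0,0],[-0.7,-0.016,0,0,0,0,0],[-0.7,0,0,0,0,0,0],[-0.7,0,0,0.03,0,0,0],[-0.7,0,0,0.029,0,0,0],[-0.7,0,0,0,0,0,0],[-0.7,0,0,0,0,0,0]]]'
python3 go.py 0.4867 -0.1274 .033 77.8;python3 col.py .086
python3 - <<'E'
from fit import *
f=grab_frame("side");cv2.imwrite("pics/c1.png",cv2.resize(cv2.cvtColor(f["image"][150:330,220:420],cv2.COLOR_RGB2BGR),None,fx=3,fy=3))
E
```

```text
clock: 25.5
position: [0.4856, -0.1275, 0.0997]
tool_rot: [-3.14, 0.0, 1.354]
force: [-0.5, -0.6, 1.0]
grip_width: 0.0728
finger_force: 0.0
clock 25.5 pos [ 0.4856 -0.1275  0.0997] rpy [-3.14   0.     1.354] F [-0.5 -0.6  1. ] w 0.0728 gf 0.0 j7 0.48
target [ 0.4867 -0.1274  0.033 ] turn deg [-0.09  0.02 -0.2 ] shift [0.0003 0.001  0.0667]
top lid (array([0.5348, 0.0037]), array([24.9, 25.5]), 77.0, 377, array([0.5381, 0.0059])) zmed 0.6632
top grey (array([0.5625, 0.032 ]), array([8., 5.]), 90.0, 33, array([0.5634, 0.0314]))
side lid (array([ 0.5317, -0.0126]), array([61. , 22.7]), 78.7, 1031, array([ 0.5329, -0.0128])) zmed 0.0885
side grey (array([ 0.5019, -0.0083]), array([113. , 105.7]), 81.4, 2320, array([ 0.4927, -0.0143]))
```

View pics/c1.png

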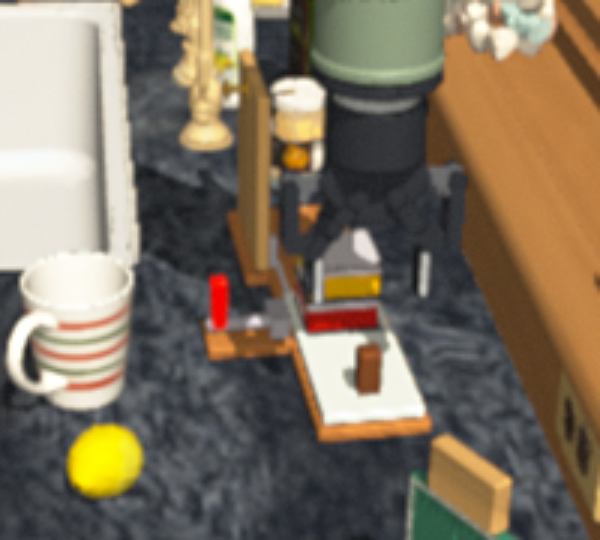

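The crop shows yellow squarely on red (right edges at about 382 and 378), with the gripper above the handle at (368,368). I continue with the handle.

```bash
python3 -m creep '[[[-0.7,0,0.001,0.03,0,0,0],[-0.7,0,0,0.025,0,0,0],[-0.7,0,0,0.011,0,0,0],[-0.7,0,0,0,0,0,0],[0,0,0,0,0,0,0],[1,0,0,0,0,0,0],[1,0,0,0,0,0,0],[1,0,0,0,0,0,0],[1,0,0,0,0,0,0]]]' 40
python3 go.py 0.4867 -0.1274 .033 77.8;python3 tins.py c >/dev/null; python3 col.py .086
```

```text
clock: 26.55
position: [0.489, -0.1282, 0.0348]
tool_rot: [3.137, 0.0, 1.355]
force: [8.6, -0.8, 4.9]
grip_width: 0.019
finger_force: 45.5
clock 26.55 pos [ 0.489  -0.1282  0.0348] rpy [3.137 0.    1.355] F [ 8.6 -0.8  4.9] w 0.019 gf 45.470096468925476 j7 0.56
target [ 0.4867 -0.1274  0.033 ] turn deg [ 0.24  0.01 -0.16] shift [ 0.0003 -0.0025  0.0018]
top lid (array([0.5465, 0.01  ]), array([6., 3.]), 90.0, 23, array([0.5463, 0.0104])) zmed 0.6697
top grey (array([0.553 , 0.0435]), array([13.,  6.]), 90.0, 57, array([0.5533, 0.0439]))
side lid None zmed 0.1603
side grey (array([ 0.4729, -0.0103]), array([ 43.6, 118.6]), 3.3, 2504, array([ 0.474 , -0.0221]))
```

```bash
python3 -m creep '[[[1,0.003,0.002,0,0,0,0],[1,0.006,0,0,0,0,0],[1,0.009,0,0,0,0,0],[1,0.011,0,0,0,0,0],[1,0.012,0,0,0,0,0],[1,0.012,0,0,0,0,0],[1,0.012,0,0,0,0,0],[1,0.012,0,0,0,0,0],[1,0.012,0,0,0,0,0],[1,0.012,0,0,0,0,0]]]'
python3 -m creep '[[[1,0.012,0,0,0,0,0],[1,0.012,0,0,0,0,0],[1,0.011,0,0,0,0,0],[1,0.009,0,0,0,0,0],[1,0.006,0,0,0,0,0],[1,0.004,0,0,0,0,0],[1,0.003,0,0,0,0,0],[1,0.002,0,0,0,0,0],[1,0,0,0,0,0,0],[1,0,0,0,0,0,0]]]'
python3 go.py 0.5204 .0292 .033 77.8
```

```text
clock: 28.15
position: [0.5104, -0.0295, 0.0348]
tool_rot: [3.141, -0.0, 1.354]
force: [-7.3, -0.5, 19.4]
grip_width: 0.0195
finger_force: 47.6
clock: 29.15
position: [0.5228, 0.0282, 0.0347]
tool_rot: [-3.141, -0.001, 1.355]
force: [-7.6, 1.2, 21.1]
grip_width: 0.0191
finger_force: 47.8
clock 29.15 pos [0.5228 0.0282 0.0347] rpy [-3.141e+00 -1.000e-03  1.355e+00] F [-7.6  1.2 21.1] w 0.0191 gf 47.8211510181427 j7 0.28
target [0.5204 0.0292 0.033 ] turn deg [-0.04 -0.05 -0.18] shift [ 0.0005 -0.0026  0.0017]
```

```bash
python3 -m creep '[[[1,0.002,0,0,0,0,0],[1,0.001,0,0,0,0,0],[1,0,0,0,0,0,0],[1,0,0,0,0,0,0]]]'
python3 go.py 0.5204 .0292 .033 77.8
python3 -m creep '[[[0,0,0,0,0,0,0],[-0.4,0,0,0,0,0,0],[-0.5,0,0,0,0,0,0],[-0.5,0,0,-0.03,0,0,0],[-0.5,0,0,-0.04,0,0,0],[-0.5,0,0,-0.03,0,0,0],[-0.5,0,0,0,0,0,0]]]'
python3 go.py 0.4117 .0127 .12 167.8
```

```text
clock: 29.55
position: [0.5229, 0.0283, 0.0348]
tool_rot: [-3.141, 0.002, 1.353]
force: [-12.7, -16.1, 23.9]
grip_width: 0.0191
finger_force: 48.1
clock 29.55 pos [0.5229 0.0283 0.0348] rpy [-3.141e+00  2.000e-03  1.353e+00] F [-12.7 -16.1  23.9] w 0.0191 gf 48.10500741004944 j7 0.27
target [0.5204 0.0292 0.033 ] turn deg [-0.02  0.13 -0.3 ] shift [ 0.0004 -0.0026  0.0018]
clock: 30.25
position: [0.5255, 0.0312, 0.137]
tool_rot: [3.137, -0.002, 1.355]
force: [0.3, 0.1, -0.9]
grip_width: 0.0642
finger_force: 0.0
clock 30.25 pos [0.5255 0.0312 0.137 ] rpy [ 3.137e+00 -2.000e-03  1.355e+00] F [ 0.3  0.1 -0.9] w 0.0642 gf 0.0 j7 0.16
target [0.4117 0.0127 0.12  ] turn deg [  0.29   0.1  -90.17] shift [ 0.1073 -0.0421  0.017 ]
```

```bash
python3 -m creep '[[[-0.5,0,0,0,0,0,-8.2],[-0.5,0,0,0,0,0,-8.2],[-0.5,0,0,0,0,0,-8.2],[-0.5,0,0,0,0,0,-8.2],[-0.5,0,0,0,0,0,-8.2],[-0.5,0,0,0,0,0,-8.2],[-0.5,0,0,0,0,0,-8.2],[-0.5,0,0,0,0,0,-8.2],[-0.5,0,0,0,0,0,-8.2],[-0.5,0,0,0,0,0,-8.2]]]'
python3 -m creep '[[[-0.5,0,0,0,0,0,-8.2],[-0.5,0.027,-0.011,0,0,0,0],[-0.5,0.03,-0.011,0,0,0,0],[-0.5,0.03,-0.011,0,0,0,0],[-0.5,0.02,-0.009,0,0,0,0],[-0.5,0,0,0,0,0,0],[-0.5,0,0,0,0,0,0],[-0.5,0,0,0,0,0,0]]]'
python3 go.py 0.4117 .0127 .03 167.8; python3 col.py .086 .547 .148
python3 - <<'E'
from fit import *
f=grab_frame("top")
im,h=crop(f,.38,.46,-.03,.05,.064);i=im.astype(int)
print(blob((i[...,0]>110)&(i[...,1]<.5*i[...,0])&(i[...,2]<.5*i[...,0]),.46,.05))
E
```

```text
clock: 31.25
position: [0.5237, 0.0311, 0.1334]
tool_rot: [3.142, -0.0, 2.792]
force: [0.1, -0.5, -1.4]
grip_width: 0.0637
finger_force: 0.0
clock: 32.05
position: [0.4113, 0.0127, 0.1338]
tool_rot: [3.141, 0.001, 2.929]
force: [-0.2, -0.8, -0.3]
grip_width: 0.064
finger_force: 0.0
clock 32.05 pos [0.4113 0.0127 0.1338] rpy [3.141e+00 1.000e-03 2.929e+00] F [-0.2 -0.8 -0.3] w 0.064 gf 0.0 j7 1.37
target [0.4117 0.0127 0.03  ] turn deg [0.01 0.03 0.03] shift [-4.000e-04  1.000e-04  1.038e-01]
top lid (array([0.5479, 0.1452]), array([63.4, 58.8]), 77.7, 3453, array([0.5487, 0.1454])) zmed 0.0855
top grey (array([0.5382, 0.1165]), array([ 5.9, 29.8]), 80.2, 75, array([0.5405, 0.1168]))
side lid (array([0.544 , 0.1401]), array([80. , 63.3]), 76.3, 4579, array([0.5436, 0.1391])) zmed 0.0875
side grey (array([0.5443, 0.1278]), array([14. , 60.8]), 75.3, 369, array([0.5436, 0.1254]))
None
```

```bash
python3 -m creep '[[[-0.5,0,0,0.035,0,0,0],[-0.5,0,0,0.035,0,0,0],[-0.5,0,0,0.03,0,0,0],[-0.5,0,0,0.004,0,0,0],[-0.5,0,0,0,0,0,0],[1,0,0,0,0,0,0],[1,0,0,0,0,0,0],[1,0,0,0,0,0,0],[1,0,0,0,0,0,0]]]'
python3 -m creep '[[[1,-0.007,0,0,0,0,0],[1,-0.007,0,0,0,0,0],[1,-0.007,0,0,0,0,0],[1,-0.006,0,0,0,0,0],[1,-0.004,0,0,0,0,0],[1,-0.002,0,0,0,0,0],[1,0,0,0,0,0,0],[1,0,0,0,0,0,0]]]'
python3 go.py 0.4392 .0071 .03 167.8
```

```text
clock: 33.1
position: [0.4109, 0.0127, 0.0305]
tool_rot: [3.141, 0.001, 2.929]
force: [-0.5, 1.2, 11.0]
grip_width: 0.0134
finger_force: 41.5
clock: 33.9
position: [0.4404, 0.0062, 0.0303]
tool_rot: [3.141, -0.004, 2.93]
force: [-16.5, 7.1, 26.0]
grip_width: 0.0135
finger_force: 43.5
clock 33.9 pos [0.4404 0.0062 0.0303] rpy [ 3.141 -0.004  2.93 ] F [-16.5   7.1  26. ] w 0.0135 gf 43.53187143802643 j7 1.48
target [0.4392 0.0071 0.03  ] turn deg [ 0.01 -0.23  0.06] shift [0.0014 0.0006 0.0003]
```

```bash
python3 -m creep '[[[0.5,0,0,0,0,0,0],[0,0,0,0,0,0,0],[-0.5,0,0,0,0,0,0],[-0.5,0,0,-0.04,0,0,0],[-0.5,0,0,-0.05,0,0,0],[-0.5,0,0,-0.05,0,0,0],[-0.5,0,0,-0.05,0,0,0],[-0.5,0,0,-0.02,0,0,0],[-0.5,0,0,0,0,0,0]]]'
python3 - <<'E'
from fit import *
for n in("top","side"):
    f=grab_frame(n); 
    im,h=crop(f,.36,.50,-.48,-.32,.16); i=im.astype(int)
    print(n,"h",blob((h>.15)&(h<.17),.50,-.32))
    print(n,"col",blob((i[...,0]>150)&(i[...,0]>1.3*i[...,2])&(h>.15)&(h<.17),.50,-.32))
    im,h=crop(f,.34,.50,-.50,-.30,.038); 
    print(n,"stand",blob((h>.03)&(h<.045),.5,-.3))
    for t in("sign_grip","sign_seat","sign_hole"):
        r=tip_of(f,t); print(t,[(round(a["confidence"],2),np.round(a["position"],1)) for a in r[:2]])
save(f,"s2.png")
E
python3 go.py .4273 -.4052 .25 105
```

```text
clock: 34.8
position: [0.4439, 0.0057, 0.2426]
tool_rot: [3.139, 0.005, 2.929]
force: [1.2, -0.0, -0.9]
grip_width: 0.0638
finger_force: 0.0
top h (array([ 0.4279, -0.4059]), array([16.5, 62.9]), 15.4, 857, array([ 0.4276, -0.4058]))
top col (array([ 0.428 , -0.4063]), array([14.3, 59.9]), 15.6, 761, array([ 0.4278, -0.4059]))
top stand (array([ 0.4271, -0.406 ]), array([ 34.5, 124.1]), 14.6, 1840, array([ 0.4205, -0.3974]))
sign_grip [(0.77, array([457.2, 244.5]))]
sign_seat [(0.64, array([448.8, 247.2]))]
sign_hole [(0.7, array([448.3, 243.7])), (0.61, array([207. , 191.5]))]
side h (array([ 0.4212, -0.4143]), array([25.8, 72. ]), 15.3, 1429, array([ 0.4219, -0.4138]))
side col (array([ 0.4258, -0.4138]), array([21.8, 72.2]), 7.1, 1022, array([ 0.4248, -0.4133]))
side stand (array([ 0.4225, -0.411 ]), array([ 42. , 128.8]), 15.4, 3373, array([ 0.4193, -0.4167]))
sign_grip [(0.79, array([379.2, 310.6]))]
sign_seat [(0.66, array([372.8, 329.1])), (0.38, array([321.3, 224.6]))]
sign_hole [(0.72, array([295., 178.])), (0.66, array([373.6, 345.5]))]
clock 35.2 pos [0.4423 0.0053 0.2391] rpy [-3.141e+00 -1.000e-03  2.929e+00] F [ 0.2 -0.5 -0. ] w 0.064 gf 0.0 j7 1.32
target [ 0.4273 -0.4052  0.25  ] turn deg [-9.00e-02 -4.00e-02  6.28e+01] shift [-0.3926 -0.1208 -0.0109]
```

```bash
python3 -m creep '[[[-0.5,0,0,0,0,0,7.8],[-0.5,0,0,0,0,0,7.8],[-0.5,0,0,0,0,0,7.8],[-0.5,0,0,0,0,0,7.8],[-0.5,0,0,0,0,0,7.8],[-0.5,0,0,0,0,0,7.8],[-0.5,0,0,0,0,0,7.8],[-0.5,0,0,0,0,0,7.8],[-0.5,-0.03,-0.009,0,0,0,0],[-0.5,-0.04,-0.012,0,0,0,0]]]'
python3 -m creep '[[[-0.5,-0.045,-0.014,0,0,0,0],[-0.5,-0.045,-0.014,0,0,0,0],[-0.5,-0.045,-0.014,0,0,0,0],[-0.5,-0.045,-0.014,0,0,0,0],[-0.5,-0.045,-0.014,0,0,0,0],[-0.5,-0.045,-0.014,0,0,0,0],[-0.5,-0.035,-0.011,0,0,0,0],[-0.5,-0.018,-0.005,0,0,0,0],[-0.5,0,0,0,0,0,0],[-0.5,0,0,0,0,0,0]]]'
python3 -m creep '[[[-0.5,0,0,0,0,0,0],[-0.5,0,0,0,0,0,0]]]'
python3 go.py .4279 -.4060 .13 105.4
```

```text
clock: 36.2
position: [0.4411, -0.067, 0.2394]
tool_rot: [-3.141, -0.0, 1.843]
force: [0.6, -0.2, 0.0]
grip_width: 0.0637
finger_force: 0.0
clock: 37.2
position: [0.4301, -0.4054, 0.2391]
tool_rot: [-3.141, -0.001, 1.839]
force: [-0.5, -0.1, -0.3]
grip_width: 0.064
finger_force: 0.0
clock: 37.4
position: [0.4308, -0.4046, 0.2398]
tool_rot: [3.141, -0.0, 1.841]
force: [0.0, 0.2, 0.5]
grip_width: 0.0639
finger_force: 0.0
clock 37.4 pos [ 0.4308 -0.4046  0.2398] rpy [ 3.141 -0.     1.841] F [0.  0.2 0.5] w 0.0639 gf 0.0 j7 1.24
target [ 0.4279 -0.406   0.13  ] turn deg [ 0.01 -0.02  0.08] shift [-0.0006 -0.0032  0.1098]
```

```bash
python3 -m creep '[[[-0.5,-0.0006,-0.0032,0.02,0,0,0],[-0.5,0,0,0.04,0,0,0],[-0.5,0,0,0.035,0,0,0],[-0.5,0,0,0.0148,0,0,0],[-0.5,0,0,0,0,0,0],[-0.5,0,0,0,0,0,0]]]'
python3 go.py .4279 -.4060 .13 105.4
python3 -m creep '[[[0.3,0,0,0,0,0,0],[0.5,0,0,0,0,0,0],[1,0,0,0,0,0,0],[1,0,0,0,0,0,0],[1,0,0,0,0,0,0],[1,0,0,0,0,0,0]]]' 60
python3 go.py .4279 -.4060 .13 105.4
```

```text
clock: 38.0
position: [0.428, -0.4074, 0.1313]
tool_rot: [3.141, 0.001, 1.84]
force: [-0.2, -0.6, -0.1]
grip_width: 0.0645
finger_force: 0.0
clock 38.0 pos [ 0.428  -0.4074  0.1313] rpy [3.141e+00 1.000e-03 1.840e+00] F [-0.2 -0.6 -0.1] w 0.0645 gf 0.0 j7 1.32
target [ 0.4279 -0.406   0.13  ] turn deg [0.04 0.06 0.01] shift [0.0014 0.0003 0.0013]
clock: 38.6
position: [0.4275, -0.4073, 0.1308]
tool_rot: [3.141, 0.001, 1.839]
force: [-2.2, 2.3, 9.7]
grip_width: 0.013
finger_force: 59.1
clock 38.6 pos [ 0.4275 -0.4073  0.1308] rpy [3.141e+00 1.000e-03 1.839e+00] F [-2.2  2.3  9.7] w 0.013 gf 59.09982740879059 j7 1.32
target [ 0.4279 -0.406   0.13  ] turn deg [ 0.03  0.03 -0.01] shift [0.0011 0.0007 0.0008]
```

```bash
sed -i 's/O=np.array(.*);Y/O=np.array([.5483,.1456]);Y/' go.py
python3 -m creep '[[[1,0,0,-0.01,0,0,0],[1,0,0,-0.02,0,0,0],[1,0,0,-0.03,0,0,0],[1,0,0,-0.03,0,0,0],[1,0,0,-0.02,0,0,0],[1,0,0,-0.01,0,0,0],[1,0,0,0,0,0,7],[1,0,0,0,0,0,7],[1,0,0,0,0,0,7],[1,0,0,0,0,0,6.6]]]'
python3 -m creep '[[[1,0,0,0,0,0,0],[1,0,0,0,0,0,0],[1,0,0,0,0,0,0]]]'
python3 go.py s -105 -1.1 .234 -90
```

```text
clock: 39.6
position: [0.4273, -0.4067, 0.2497]
tool_rot: [-3.141, -0.0, 1.353]
force: [-0.2, -1.4, -1.2]
grip_width: 0.0131
finger_force: 58.6
clock: 39.9
position: [0.4274, -0.4069, 0.2499]
tool_rot: [-3.141, -0.0, 1.361]
force: [-0.1, 0.6, -1.5]
grip_width: 0.0128
finger_force: 58.7
clock 39.9 pos [ 0.4274 -0.4069  0.2499] rpy [-3.141 -0.     1.361] F [-0.1  0.6 -1.5] w 0.0128 gf 58.70487928390503 j7 0.83
target [0.4454 0.1667 0.234 ] turn deg [-0.01 -0.01  0.17] shift [ 0.5645 -0.1036  0.0159]
```

```bash
python3 -m creep '[[[1,0.02,-0.014,0,0,0,0],[1,0.03,-0.022,0,0,0,0],[1,0.035,-0.022,0,0,0,0],[1,0.038,-0.022,0,0,0,0],[1,0.042,-0.015,0,0,0,0],[1,0.042,-0.0086,0,0,0,0],[1,0.042,0,0,0,0,0],[1,0.042,0,0,0,0,0],[1,0.042,0,0,0,0,0],[1,0.042,0,0,0,0,0]]]'
python3 -m creep '[[[1,0.042,0,0,0,0,0],[1,0.042,0,0,0,0,0],[1,0.038,0,0,0,0,0],[1,0.03,0,0,0,0,0],[1,0.023,0,0.006,0,0,0],[1,0.0145,0,0.006,0,0,0],[1,0,0,0.004,0,0,0],[1,0,0,0,0,0,0],[1,0,0,0,0,0,0],[1,0,0,0,0,0,0]]]'
python3 go.py s -105 -1.1 .234 -90
```

```text
clock: 40.9
position: [0.4055, -0.0168, 0.2504]
tool_rot: [3.141, -0.001, 1.36]
force: [0.8, -0.4, -1.0]
grip_width: 0.0133
finger_force: 58.8
clock: 41.9
position: [0.4455, 0.1658, 0.2343]
tool_rot: [3.141, -0.0, 1.357]
force: [-0.0, -0.9, -2.2]
grip_width: 0.0132
finger_force: 58.8
clock 41.9 pos [0.4455 0.1658 0.2343] rpy [ 3.141 -0.     1.357] F [-0.  -0.9 -2.2] w 0.0132 gf 58.8286828994751 j7 -0.41
target [0.4454 0.1667 0.234 ] turn deg [ 0.01 -0.02 -0.05] shift [ 0.0009 -0.0003  0.0003]
```

Run:
```python
from fit import *
from go import st
f=grab_frame("side")
def pr(p):
    c=np.array(f["R"])@p+f["t"]; return np.round([c[0]/c[2]*f["fx"]+f["cx"],c[1]/c[2]*f["fy"]+f["cy"]],1)
for n,p in dict(screwmid=(*st(-63,0),.165),head=(*st(-76,0),.165),panelcorner=(*st(-55,-60),.18),signcorner=(*st(-105,-48),.227-.0),battop=(*st(-105,-30),.263),signlow=(*st(-105,-48),.111)).items(): print(n,pr(np.array(p)))
for t in("screw","sign_grip"): print(t,[(round(a["confidence"],2),np.round(a["position"],1)) for a in tip_of(f,t)[:2]])
im=f["image"][110:235,225:385]
cv2.imwrite("pics/s3.png",cv2.resize(cv2.cvtColor(im,cv2.COLOR_RGB2BGR),None,fx=4.8,fy=4.8,interpolation=cv2.INTER_CUBIC))
```

```text
screwmid [299.5 180.1]
head [294.6 180.4]
panelcorner [305.8 183.6]
signcorner [285.6 165.6]
battop [284.5 149.5]
signlow [286.2 207.1]
screw [(0.88, array([297.5, 178.2]))]
sign_grip [(0.6, array([284. , 150.8]))]
```

View pics/s3.png

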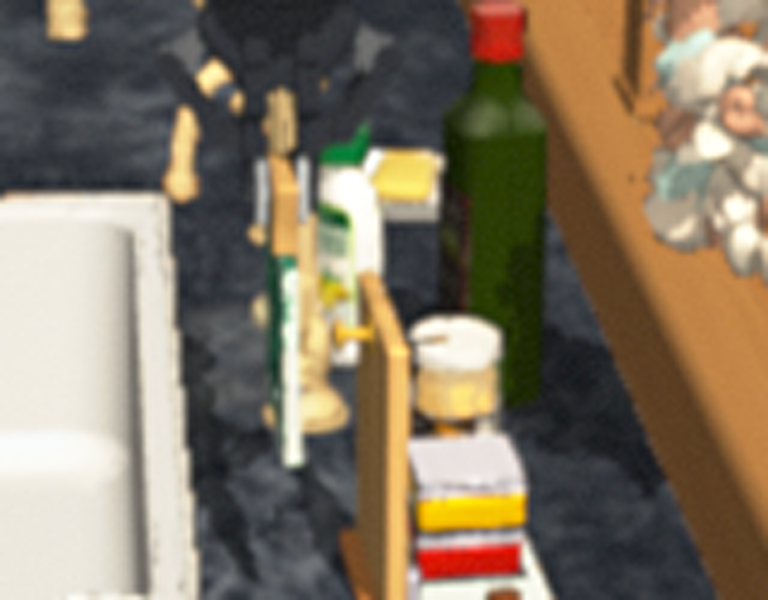

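The crop shows the sign vertical, its edge at about x=290 px, in front of the screw at (350,332). The column stands behind the panel, yellow on red. I move in, watching the force.

```bash
python3 -m creep '[[[1,0.0009,0.008,-0.001,0,0,0],[1,0,0.008,0,0,0,0],[1,0,0.006,0,0,0,0],[1,0,0.004,0,0,0,0],[1,0,0.003,0,0,0,0],[1,0,0.003,0,0,0,0],[1,0,0,0,0,0,0],[1,0,0,0,0,0,0]]]'
python3 go.py s -63 -1.1 .235 -90
```

```text
clock: 42.85
position: [0.4768, 0.1608, 0.235]
tool_rot: [-3.142, 0.0, 1.358]
force: [-0.8, 0.5, -2.5]
grip_width: 0.0131
finger_force: 58.9
clock 42.85 pos [0.4768 0.1608 0.235 ] rpy [-3.142  0.     1.358] F [-0.8  0.5 -2.5] w 0.0131 gf 58.85257601737976 j7 -0.35
target [0.4865 0.1578 0.235 ] turn deg [-0.01  0.    0.01] shift [-0.0008  0.0101 -0.    ]
```

```bash
python3 -m creep '[[[1,-0.0008,0.004,0,0,0,0],[1,0,0.004,0,0,0,0],[1,0,0.002,0,0,0,0],[1,0,0,0,0,0,0],[1,0,0,0,0,0,0]]]'
python3 go.py s -63 -1.1 .235 -90
python3 -m creep '[[[1,0,0,0.004,0,0,0],[1,0,0,0.006,0,0,0],[1,0,0,0.005,0,0,0],[1,0,0,0.005,0,0,0],[1,0,0,0,0,0,0],[1,0,0,0,0,0,0]]]'
python3 go.py s -63 -1.1 .1953 -90
```

```text
clock: 43.35
position: [0.4865, 0.1578, 0.2349]
tool_rot: [-3.141, 0.0, 1.358]
force: [0.5, 0.5, -1.4]
grip_width: 0.0131
finger_force: 58.8
clock 43.35 pos [0.4865 0.1578 0.2349] rpy [-3.141  0.     1.358] F [ 0.5  0.5 -1.4] w 0.0131 gf 58.849727511405945 j7 -0.33
target [0.4865 0.1578 0.235 ] turn deg [-0.01  0.01 -0.  ] shift [ 0.     -0.     -0.0001]
clock: 43.95
position: [0.4865, 0.1578, 0.2149]
tool_rot: [-3.141, 0.0, 1.358]
force: [-1.0, -0.5, -2.5]
grip_width: 0.0132
finger_force: 58.8
clock 43.95 pos [0.4865 0.1578 0.2149] rpy [-3.141  0.     1.358] F [-1.  -0.5 -2.5] w 0.0132 gf 58.80424618721008 j7 -0.31
target [0.4865 0.1578 0.1953] turn deg [-0.01  0.01 -0.  ] shift [ 0.     -0.      0.0196]
```

```bash
python3 -m creep '[[[1,0,0,0.005,0,0,0],[1,0,0,0.005,0,0,0],[1,0,0,0.004,0,0,0],[1,0,0,0.003,0,0,0],[1,0,0,0,0,0,0],[1,0,0,0,0,0,0]]]'
python3 -m creep '[[[1,0,0,0.001,0,0,0],[1,0,0,0.001,0,0,0],[1,0,0,0,0,0,0],[1,0,0,0,0,0,0]]]'
python3 go.py s -63 -1.1 .1953 -90
```

```text
clock: 44.55
position: [0.4865, 0.1578, 0.198]
tool_rot: [-3.142, 0.0, 1.358]
force: [0.1, -1.4, -1.9]
grip_width: 0.0132
finger_force: 58.8
clock: 44.95
position: [0.4865, 0.1579, 0.196]
tool_rot: [-3.142, 0.0, 1.358]
force: [-1.2, 0.5, -0.8]
grip_width: 0.0129
finger_force: 58.8
clock 44.95 pos [0.4865 0.1579 0.196 ] rpy [-3.142  0.     1.358] F [-1.2  0.5 -0.8] w 0.0129 gf 58.80466639995575 j7 -0.29
target [0.4865 0.1578 0.1953] turn deg [-0.    0.    0.01] shift [-0.     -0.      0.0007]
```

```bash
python3 -m creep '[[[1,0,0,0.0008,0,0,0],[1,0,0,0,0,0,0],[1,0,0,0,0,0,0]]]' | grep -e pos -e '^force'
python3 -m creep '[[[1,0,0,0.0008,0,0,0],[1,0,0,0,0,0,0],[1,0,0,0,0,0,0]]]'| grep -e pos -e '^force'
python3 -m creep '[[[1,0,0,0.0008,0,0,0],[1,0,0,0,0,0,0],[1,0,0,0,0,0,0]]]'| grep -e pos -e '^force'
```

```text
position: [0.4866, 0.1579, 0.1952]
force: [-0.5, 0.1, -1.1]
position: [0.4867, 0.1579, 0.1948]
force: [-2.9, -0.2, 9.5]
position: [0.4868, 0.1579, 0.1946]
force: [-5.4, -1.7, 21.7]
```

```bash
python3 -m creep '[[[1,0,0,-0.0013,0,0,0],[1,0,0,0,0,0,0],[0.6,0,0,0,0,0,0],[0.5,0,0,0,0,0,0],[0.4,0,0,0,0,0,0],[0.3,0,0,0,0,0,0],[0.3,0,0,0,0,0,0],[0.3,0,0,0,0,0,0]]]'
python3 -m creep '[[[0.3,0,0,-0.01,0,0,0],[0.3,0,0,-0.02,0,0,0],[0.3,0,0,-0.03,0,0,0],[0.3,0,0,-0.03,0,0,0],[0.3,0,-0.03,0,0,0,0],[0.3,-0.04,-0.02,0,0,0,0],[0.3,-0.05,0,0,0,0,0],[0.3,-0.05,0,0,0,0,0],[0.3,-0.04,0,0,0,0,0],[0.3,0,0,0,0,0,0]]]'
python3 - <<'E'
from fit import *
from go import st
f=grab_frame("side")
def pr(p):
    c=np.array(f["R"])@p+f["t"]; return np.round([c[0]/c[2]*f["fx"]+f["cx"],c[1]/c[2]*f["fy"]+f["cy"]],1)
for n,p in dict(batend_top=(*st(-63,-30),.2245),signlow=(*st(-63,-48),.0725),signtop=(*st(-63,-48),.1865)).items(): print(n,(pr(np.array(p))-[225,110])*4.8)
cv2.imwrite("pics/s4.png",cv2.resize(cv2.cvtColor(f["image"][110:235,225:385],cv2.COLOR_RGB2BGR),None,fx=4.8,fy=4.8,interpolation=cv2.INTER_CUBIC))
f=grab_frame("top"); im,h=crop(f,.43,.62,.05,.25,.2245); i=im.astype(int)
print("batten",blob((h>.205)&(h<.24),.62,.25),"expect",st(-63,0))
E
python3 col.py .086 .548 .146 | grep lid
```

```text
clock: 46.65
position: [0.4865, 0.1579, 0.1949]
tool_rot: [-3.142, 0.0, 1.358]
force: [0.5, -0.3, 0.3]
grip_width: 0.0297
finger_force: 0.0
clock: 47.65
position: [0.3985, -0.0117, 0.2857]
tool_rot: [3.141, -0.002, 1.352]
force: [-0.2, 0.9, -0.5]
grip_width: 0.0298
finger_force: 0.0
batend_top [365.28 254.88]
signlow [369.6  524.16]
signtop [370.08 334.08]
batten (array([0.4851, 0.1533]), array([62.9, 17.8]), 79.0, 955, array([0.485 , 0.1531])) expect [0.4867228  0.15891346]
top lid (array([0.5479, 0.1452]), array([63.4, 58.8]), 77.7, 3419, array([0.5487, 0.1453])) zmed 0.0861
side lid (array([0.544 , 0.1401]), array([80. , 63.3]), 76.3, 4602, array([0.5437, 0.1392])) zmed 0.0878
```

View pics/s4.png

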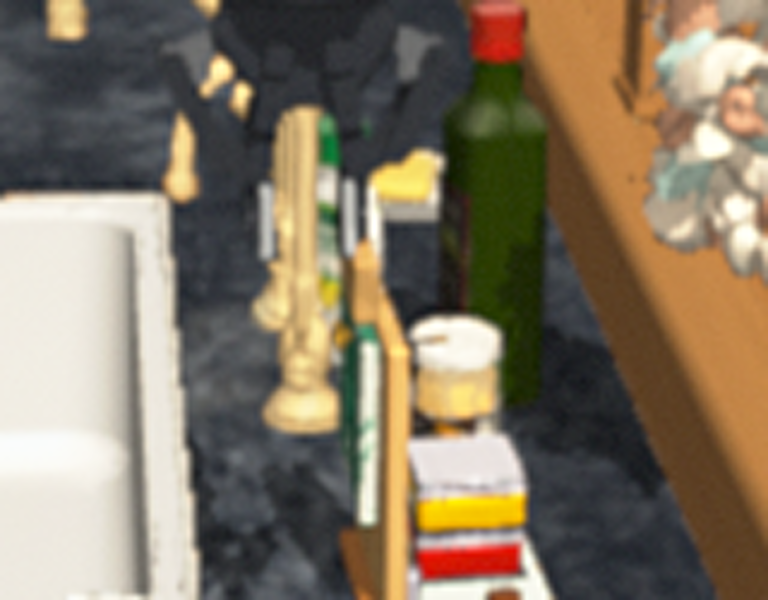

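Sign hangs vertically, its lower edge at (369,524) as predicted. The top batten reading is 5 mm off, so I move the arm away and remeasure.

```bash
python3 -m creep '[[[0.3,-0.05,0,0,0,0,0],[0.3,-0.05,0,0,0,0,0],[0.3,-0.05,0,0,0,0,0],[0.3,-0.05,0,0,0,0,0],[0.3,0,0,0,0,0,0],[0.3,0,0,0,0,0,0]]]' | head -2
python3 - <<'E'
from fit import *
from go import st,O,Y
def loc(p): 
    c,s=np.cos(np.radians(Y)),np.sin(np.radians(Y)); d=p-O; return np.round(1000*np.array([c*d[0]+s*d[1],-s*d[0]+c*d[1]]),1)
f=grab_frame("top")
for z,a,b,tag in((.2245,.21,.24,"batten"),(.18,.172,.19,"panel top"),(.1865,.17,.205,"plate/panel")):
    im,h=crop(f,.43,.62,.05,.25,z); r=blob((h>a)&(h<b),.62,.25); print(tag,r,"station mm",loc(r[0]))
im,h=crop(f,.43,.62,.05,.25,.2245)
cv2.imwrite("pics/t5.png",cv2.resize(cv2.cvtColor(im,cv2.COLOR_RGB2BGR),None,fx=2.8,fy=2.8))
C,ok=cloud(f); g=grab_frame("side"); D,k=cloud(g)
for n,X,o in(("top",C,ok),("side",D,k)):
    m=o&(X[...,2]>.19)&(X[...,2]<.235)&(abs(X[...,0]-.485)<.05)&(abs(X[...,1]-.158)<.06)
    L=np.array([loc(p[:2]) for p in X[m]]); print(n,m.sum(),"batten pts y range",np.percentile(L[:,1],[2,98]),"x",np.percentile(L[:,0],[2,50,98]))
m=k&(D[...,2]>.08)&(D[...,2]<.18)&(abs(D[...,0]-.46)<.05)&(abs(D[...,1]-.13)<.08)
i=g["image"].astype(int); m&=(i[...,1]>i[...,0]+10)
P=D[m]; L=np.array([loc(p[:2]) for p in P]); print("plate green",m.sum(),np.percentile(L[:,1],[2,98]) if m.sum() else"")
E
```

```text
clock: 48.45
position: [0.3574, -0.2033, 0.2848]
batten (array([0.4854, 0.1537]), array([62.1, 17. ]), 77.7, 892, array([0.4855, 0.1533])) station mm [-63.2  -5.4]
panel top (array([0.495 , 0.1575]), array([121.3,  27.8]), 76.9, 1395, array([0.498, 0.154])) station mm [-54.6   0.4]
plate/panel (array([0.4939, 0.1564]), array([121.,  28.]), 76.8, 1509, array([0.4958, 0.153 ])) station mm [-55.5  -0.9]
top 170 batten pts y range [-33.8    31.444] x [-69.4   -63.9   -55.138]
side 71 batten pts y range [-40.16   2.76] x [-71.96 -66.3  -58.24]
plate green 143 [-49.328  31.696]
```

View pics/t5.png

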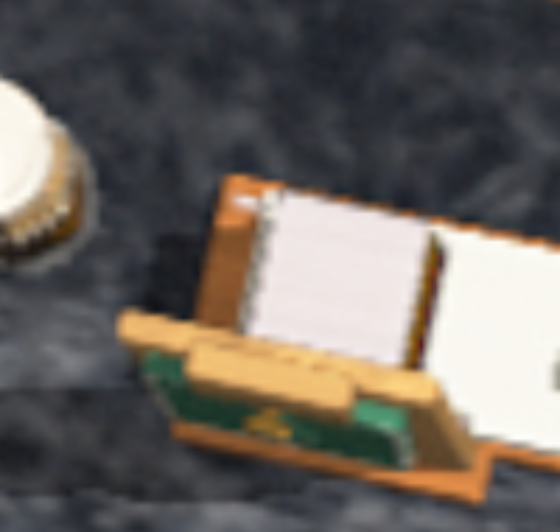

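Run:
```python
from fit import *
from go import st,O,Y
c,s=np.cos(np.radians(Y)),np.sin(np.radians(Y))
f=grab_frame("top"); C,ok=cloud(f); d=C[...,:2]-O
ys=1000*(-s*d[...,0]+c*d[...,1]); xs=1000*(c*d[...,0]+s*d[...,1]); z=1000*C[...,2]
for tag,m in(("batten",(z>214)&(z<238)&(abs(ys)<45)&(abs(xs+63)<15)),("panel",(z>172)&(z<188)&(abs(ys)<65)&(abs(xs+49)<12)),("lid",(z>80)&(z<92)&(abs(ys)<28)&(abs(xs)<28))):
    m&=ok; p=np.polyfit(ys[m],z[m],1); print(tag,m.sum(),"slope",np.round(p,3),"sd",round(np.std(z[m]-np.polyval(p,ys[m])),2),"y",np.round(np.percentile(ys[m],[0,50,100]),1))
for t in ("side","top"):
    f=grab_frame(t)
    for n in("sign_seat","screw","sign_grip"):
        print(t,n,[(round(a["confidence"],2),np.round(a["position"],1)) for a in tip_of(f,n)[:1]])
    R,tt=np.array(f["R"]),f["t"]
    for n,q in(("screw",(*st(-63,0),.165)),("grip",(*st(-63,0),.2075))):
        w=R@np.array(q)+tt; print("  expect",n,np.round([w[0]/w[2]*f["fx"]+f["cx"],w[1]/w[2]*f["fy"]+f["cy"]],1))
```

```text
batten 134 slope [8.20000e-02 2.23121e+02] sd 3.58 y [-35.3  -5.8  24.7]
panel 161 slope [-7.00000e-03  1.79243e+02] sd 3.18 y [-58.3  -6.3  59.4]
lid 320 slope [7.0000e-03 8.5725e+01] sd 3.01 y [-27.9   0.3  27.8]
side sign_seat [(0.74, array([299.4, 176.9]))]
side screw [(0.97, array([298.3, 176.8]))]
side sign_grip [(0.56, array([303.4, 168.9]))]
  expect screw [299.5 180.1]
  expect grip [299.4 165.1]
top sign_seat [(0.76, array([242.5, 221.7]))]
top screw [(0.57, array([241.5, 219.9]))]
top sign_grip [(0.94, array([242. , 213.5]))]
  expect screw [243.9 217.8]
  expect grip [241.7 215. ]
```

Run:
```python
from fit import *
from go import O,Y
c,s=np.cos(np.radians(Y)),np.sin(np.radians(Y)); S=[];Z=[]
for k in range(12):
    f=grab_frame("top"); C,ok=cloud(f); d=C[...,:2]-O
    ys=1000*(-s*d[...,0]+c*d[...,1]); xs=1000*(c*d[...,0]+s*d[...,1]); z=1000*C[...,2]
    m=ok&(z>210)&(z<240)&(abs(ys)<45)&(abs(xs+63)<15)
    S.append(np.polyfit(ys[m],z[m],1)[0]); Z.append(np.median(ys[m]))
print(np.round(S,3),np.mean(S),np.mean(Z))
```

```text
[0.08  0.064 0.047 0.129 0.059 0.093 0.056 0.041 0.071 0.058 0.047 0.088] 0.06947158038002314 -5.773783790590553
```

```bash
python3 -c "
from workcell import *
print(job_done())"
```

```text
the job is handed in; nothing more can be done
None
```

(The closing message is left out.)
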